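# Transfer bottle caps to their carrier and latch its keeper bar

### The arm

A 6-joint arm with a two-finger parallel gripper is mounted at the origin on a cart in front of the work surface, level with it; the furniture and walls round the work are solid. World frame = base frame: x ahead of the robot, y to its left, z up, the work surface at z = 0. Lengths are in m, angles in rad, forces in N, time in s.
With the tool pointing down it reaches from about 0.375 to 0.975 m from the base axis. Payload 3.8 kg.
Tool frame: the origin (TCP) lies at the very end of the fingers, on their centre line; the grasp point (between the pads) lies 19 mm behind it; z points along the fingers, y is the direction in which the jaws open and shut (so a half turn about z gives the same grasp; the last joint's range is limited). The gripper opens to 85 mm and grips with 20 to 120 N. Pads are 22 mm wide; open, the fingers measure 114 mm over their backs; the gripper's body (76 mm by 85 mm) begins 54 mm behind the grasp point. The pads swing forward as they close: fully open they stand 13 mm farther back than shut.
Start: joints at [1.166, 0.264, 1.604, -0, 1.274, -0.037], TCP at [0.243, 0.63, 0.231] pointing down, gripper open.
Joint ranges: [-2.63, 2.63], [-0.94, 2.18], [0.31, 2.57], [-1.31, 4.45], [0, 2.66], [-2.55, 2.55]. Speed limits (rad/s): [2.57, 2.57, 3.14, 3.14, 3.14, 3.14].

### API

Orientations are given as a rotation vector (axis times angle).
In Python, from workcell import read_state, read_camera, camera_info, finish_job gives the robot as it stands. The module is installed in compiled form; this text tells all that it offers.
- The arm moves only by the tool play_rows, never from a script. Its argument "motion" is a list of rows, each a list of 5 numbers: the shift along the tool's x, y, z in units of 1000 mm (1.0 is 1000 mm), then the turn about the tool's z in units of 2 pi rad (1.0 is 2 pi rad), then the finger opening in mm, from 0 to 85.4. A call has 1 to 5 rows; each row shifts and turns the commanded pose from where the row before left it, along the tool's axes as they then stand; what a row does not reach is not made up. A row lasts 1/8 s, in which the tool goes at most 62.5 mm and 10.7 degrees, less where a joint would pass 70% of its speed; a pose out of reach is approached as far as the arm can. A call with a number of a shift or a turn outside -1 to 1 is refused whole. A call with a gripper value outside its range is refused whole. The fingers move at their own pace and stop on an object; "squeeze" is the grip in N (left out, the last holds). Time passes only in rows, so rows that do not move let the fingers close. It gives the time, the measured TCP pose, the force and the opening at its end, in the units of the state.
- read_state(): the state, without advancing time (a new reading comes with each control period).
- read_camera(name): name is "side" or "top" or "wrist"; returns the picture (420x560x3 uint8, red, green, blue); there is no depth.
- camera_info(name): a dict with "intrinsics" (3x3 intrinsics, pixels), "pose" (4x4, takes a point from camera to world coordinates). Camera axes: x right, y down, z forward; pixel columns grow to the right and rows downward; lengths in m; the calibration is good to about 2 mm. A picture is of the moment at which its call begins: read the wrist's pose just before it. camera_info takes no time and is no camera call; for the wrist camera it gives the pose at the moment of the call.
- finish_job(): hands the job in, once; it reports no verdict.
The state is a dict: "time": time; "q": joint angles; "joint_vel": joint speeds; "joint_torque": joint torques, N m; "tool_pos": TCP position; "tcp_rot": TCP orientation; "wrist_force": force on the tool from outside, world axes, zero at the start; "torque": the same for the moment, N m; "width": opening from 0.0 (shut) to 1.0 (fully open).
Only numpy, scipy, OpenCV 4.12 (cv2) and the standard library are available. Lean on these libraries where they do the work, as an engineer would, in place of code of your own. Each camera call takes 0.05 s, during which the arm holds its last target. There are 200 camera calls.

### The job

Lever the grey case's cover up with the flat-bladed opener and swing it fully open, past upright, then lay the opener flat on the table, clear of the case and the carrier. Move every cap from the case into the carrier's channel, all lying flat in one row, and only then swing the keeper bar shut over them until it snaps past its spring catch and rests against the stop. Shut the emptied case again, and do not knock over the steel cup or the dropper bottle.

Things in the scene. Friction and masses are not known exactly. Their poses are not given: they have to be found in the camera images.
- case: fixed grey plastic cap case, 124 mm deep (x), 220 mm wide (y), walls 4 mm thick and 44 mm high (49 with the cover). Origin: centre of its underside; x points from the notched front to the hinged back, z up. Floor 4 mm thick; two 5 mm high ribs along y (inner faces at x = +-26 mm) keep the caps in a row along y at x = 0
- cover (a joint): the case's cover, rad: 0 shut, 1.57 upright, 1.9 stop. A plain plate 124 x 220 x 5 mm, 0.12 kg, flush with the walls, no handle; its underside lies at z = 44 mm and it turns about the y line at x = +62 mm, z = 44 mm of the case. The hinge is stiff: it stays at any angle; about 2 N up at its front edge lifts it
- case_slot (a point): middle of the slot under the shut cover, on the case's front face at x = -62 mm, z = 39 mm of the case (axes as the case): the front wall is notched here, 70 mm wide, down to z = 34 mm, leaving 10 mm up to the cover; a blade goes in along +x
- opener_grip (a point): the opener, a hand tool 150 mm long, 70 g: black handle 100 x 24 x 18 mm with a steel blade. Point: the handle's centre, half-way up (9 mm); x points to the blade tip, z up as it lies. Blade 50 mm long, 26 mm wide, 3 mm thick (last 18 mm: 22 wide, 2 thick), mid-plane 4.5 mm above the tool's underside
- opener_tip (a point): middle of the opener's blade tip edge: 100 mm ahead of and 4.5 mm below the handle's centre (axes as the tool)
- carrier: fixed dark steel cap carrier, base plate 68 mm (x) by 300 mm (y), 4 mm thick. Origin: underside, at the middle of the cap row; z up. Lips with tops at z = 12 mm enclose a channel 51.6 mm wide (x), 200 mm long (y = +-100 mm) for a row of four caps along y. Hinge post at y = -130 mm; at y = 118 mm a catch block 20 mm high and a stop 40 mm high
- bar (a joint): keeper bar, rad, level, about a vertical post at x = 0, y = -130 mm of the carrier: 0 shut, along +y over the row, at its stop; positive = open to the carrier's -x side, 1.45 stop. Steel, 14 mm wide, z = 26 to 36 mm, 262 mm long. At 0.06 rad it meets a spring ball; some 4 N at the knob takes it over, then it snaps to 0. Stays where left
- knob (a point): centre of the round upright knob on the keeper bar, 190 mm from the pivot, 13 to 16 mm in diameter, from z = 36 to 69 mm above the table (point at 53 mm); it turns with the bar
- cap_1_center (a point): gold-coloured bottle cap, a disc 47 mm in diameter and 19 mm high, 15 g; point at its centre, half-way up; some caps may be absent. They lie in the case at first
- cap_2_center (a point): gold-coloured bottle cap, a disc 47 mm in diameter and 19 mm high, 15 g; point at its centre, half-way up; some caps may be absent. They lie in the case at first
- cap_3_center (a point): gold-coloured bottle cap, a disc 47 mm in diameter and 19 mm high, 15 g; point at its centre, half-way up; some caps may be absent. They lie in the case at first
- cap_4_center (a point): gold-coloured bottle cap, a disc 47 mm in diameter and 19 mm high, 15 g; point at its centre, half-way up; some caps may be absent. They lie in the case at first
- cup: bystander: open steel cup, 65 mm in diameter, 66 mm high, standing; origin: centre of its underside, z up
- dropper: bystander: white dropper bottle with black top, 21 mm in diameter, 66 mm high, standing; origin: centre of its underside, z up

How it is judged:
On the way, in this order (a step that is already met when the one before it is completed fails the run):
1. the opener's blade bears on the cover and has lifted it (contact force between opener and cover above 0.3 N and value of joint cover between 0.12 and 1 rad), for 0.1 s.
2. the cover is swung open past upright (value of joint cover above 1.6 rad), for 0.2 s.
3. every cap lies flat in the carrier's channel while the keeper bar is still open (value of joint bar above 0.3 rad and x of cap_1_center in the frame of carrier between -0.006 and 0.006 m and y of cap_1_center in the frame of carrier between -0.085 and 0.085 m and z of cap_1_center in the frame of carrier between 0.01 and 0.0165 m and x of cap_2_center in the frame of carrier between -0.006 and 0.006 m and y of cap_2_center in the frame of carrier between -0.085 and 0.085 m and z of cap_2_center in the frame of carrier between 0.01 and 0.0165 m and x of cap_3_center in the frame of carrier between -0.006 and 0.006 m and y of cap_3_center in the frame of carrier between -0.085 and 0.085 m and z of cap_3_center in the frame of carrier between 0.01 and 0.0165 m and x of cap_4_center in the frame of carrier between -0.006 and 0.006 m and y of cap_4_center in the frame of carrier between -0.085 and 0.085 m and z of cap_4_center in the frame of carrier between 0.01 and 0.0165 m), for 0.2 s.
4. the keeper bar is shut past its catch (value of joint bar below 0.02 rad), for 0.2 s.
At the end, for the whole second after the job is handed in: Keeper bar within 0.02 rad of shut; every cap flat on the carrier's base plate in the channel (centre within 6 mm of the row's line and 85 mm of its middle); cover shut to within 0.06 rad; opener lying flat on the table, at rest, clear of the carrier (value of joint bar below 0.02 rad and value of joint cover below 0.06 rad and x of cap_1_center in the frame of carrier between -0.006 and 0.006 m and y of cap_1_center in the frame of carrier between -0.085 and 0.085 m and z of cap_1_center in the frame of carrier between 0.01 and 0.0165 m and x of cap_2_center in the frame of carrier between -0.006 and 0.006 m and y of cap_2_center in the frame of carrier between -0.085 and 0.085 m and z of cap_2_center in the frame of carrier between 0.01 and 0.0165 m and x of cap_3_center in the frame of carrier between -0.006 and 0.006 m and y of cap_3_center in the frame of carrier between -0.085 and 0.085 m and z of cap_3_center in the frame of carrier between 0.01 and 0.0165 m and x of cap_4_center in the frame of carrier between -0.006 and 0.006 m and y of cap_4_center in the frame of carrier between -0.085 and 0.085 m and z of cap_4_center in the frame of carrier between 0.01 and 0.0165 m and height (world z) of opener_grip below 0.0115 m and (angle between opener_grip's own z axis and vertical below 0.15 rad or angle between opener_grip's own z axis and vertical above 2.99 rad) and linear speed of opener below 0.02 m/s and horizontal distance between opener_grip and carrier above 0.06 m); the robot touches nothing.
It fails at once if the steel cup is knocked over (angle between cup's own z axis and vertical above 0.6 rad).
It fails at once if the dropper bottle is knocked over (angle between dropper's own z axis and vertical above 0.6 rad).
Of cap_1, cap_2, cap_3, cap_4 only 2 to 4 are there at a start; the rules pass over those that are not, and their reading is None.
At some moment in a run one of opener, cap_1, cap_2, cap_3, cap_4 may be knocked a few centimetres aside while the robot is not near it.
Once in a run the grip may slacken for a moment while it holds something.
It also fails if it takes over 210 s, if anything falls off the work surface, if the arm or the gripper's body presses on something with over 40 N, if the wrist force passes 120 N, or if a joint passes its speed limit or range.

## Working session

There is one attempt and no reset: what is moved stays moved. The work goes in short steps, Python scripts to look and compute and a tool call to move; the robot and the scene stay as the last step left them, time stands still between calls to the robot, and variables do not carry over. Pictures are saved under pics/ and viewed, about 12 in all and at most 16, crops included, and the job is handed in when it is done.

Besides the shell and the picture viewer there is one more tool, called after "Emit:" as name(argument=value, ...) on one line, values as JSON. play_rows: Moves the arm, as the interface text tells. Shifts and turns lie within -1 to 1; 1 stands for 1000 mm of shift or 2 pi rad of turn. Its arguments: {"type":"object","properties":{"motion":{"type":"array","items":{"type":"array","items":{"type":"number"}}},"squeeze":{"type":"number"}},"required":["motion"]}

```bash
mkdir -p pics
cat > h.py <<'E'
import numpy as np,cv2
from workcell import *
def snap(c,name,crop=None,s=1):
    i=camera_info(c); im=read_camera(c); np.savez(f'pics/{name}.npz',im=im,K=i['intrinsics'],P=i['pose'])
    show(name,name+'_v',crop,s)
def show(name,out,crop=None,s=1):
    im=np.load(f'pics/{name}.npz')['im'][:,:,::-1]
    if crop: x0,y0,x1,y1=crop; im=im[y0:y1,x0:x1]
    cv2.imwrite(f'pics/{out}.png',cv2.resize(im,None,fx=s,fy=s,interpolation=cv2.INTER_CUBIC))
def ray(name,u,v,z):
    d=np.load(f'pics/{name}.npz');K=np.array(d['K']);P=np.array(d['P'])
    r=P[:3,:3]@np.linalg.solve(K,[u,v,1]);o=P[:3,3]
    return o+r*(z-o[2])/r[2]
def proj(name,p):
    d=np.load(f'pics/{name}.npz');P=np.linalg.inv(d['P']);q=d['K']@(P[:3,:3]@np.array(p)+P[:3,3]);return q[:2]/q[2]
E
python3 - <<'E'
from h import *
snap('top','t0',s=1.4);snap('side','s0',s=1.4)
s=read_state();print(s)
for c in('top','side','wrist'):print(c,camera_info(c))
E
```

```text
{'time': 0.1, 'q': array([ 1.16609062e+00,  2.64679856e-01,  1.60523265e+00,  1.80322947e-05,
        1.27372639e+00, -3.69232970e-02]), 'joint_vel': array([-0.00084625, -0.00017334, -0.00307419,  0.00031437,  0.00240262,
       -0.0001942 ]), 'joint_torque': array([ 1.00581296e-04, -5.16706789e+01, -3.68592489e+01, -1.25093425e-04,
        6.30053037e-03,  7.51759785e-06]), 'tool_pos': array([0.24244287, 0.62924449, 0.23008775]), 'tcp_rot': array([-0.57438364, -3.08816395,  0.00312978]), 'wrist_force': array([-0.2122647 ,  0.32055994, -0.58597103]), 'torque': array([-0.01313978, -0.00688666, -0.00150043]), 'width': 1.0013162583245407}
top {'intrinsics': array([[401.34740611,   0.        , 287.33814028],
       [  0.        , 401.34740611, 203.01371689],
       [  0.        ,   0.        ,   1.        ]]), 'pose': array([[-3.58408095e-02, -9.78117415e-01,  2.04943307e-01,
         4.05061836e-01],
       [-9.99357512e-01,  3.50830483e-02, -7.33101112e-03,
         1.28082859e-01],
       [-1.94463147e-05, -2.05074383e-01, -9.78746391e-01,
         1.00580675e+00],
       [ 0.00000000
[... 226 characters left out ...]
  1.        ]]), 'pose': array([[-0.99569626, -0.03951445,  0.08383056,  0.53156821],
       [-0.09207542,  0.52464395, -0.84632786,  0.96643478],
       [-0.01053902, -0.85040422, -0.52602433,  0.60183633],
       [ 0.        ,  0.        ,  0.        ,  1.        ]])}
wrist {'intrinsics': array([[370.20512519,   0.        , 282.24018447],
       [  0.        , 370.20512519, 205.4413454 ],
       [  0.        ,   0.        ,   1.        ]]), 'pose': array([[ 0.35960931,  0.89363815,  0.26849953,  0.1759667 ],
       [ 0.93310043, -0.34372824, -0.10570943,  0.65516489],
       [-0.00217511,  0.28855112, -0.95746202,  0.37094982],
       [ 0.        ,  0.        ,  0.        ,  1.        ]])}
```

View pics/t0_v.png

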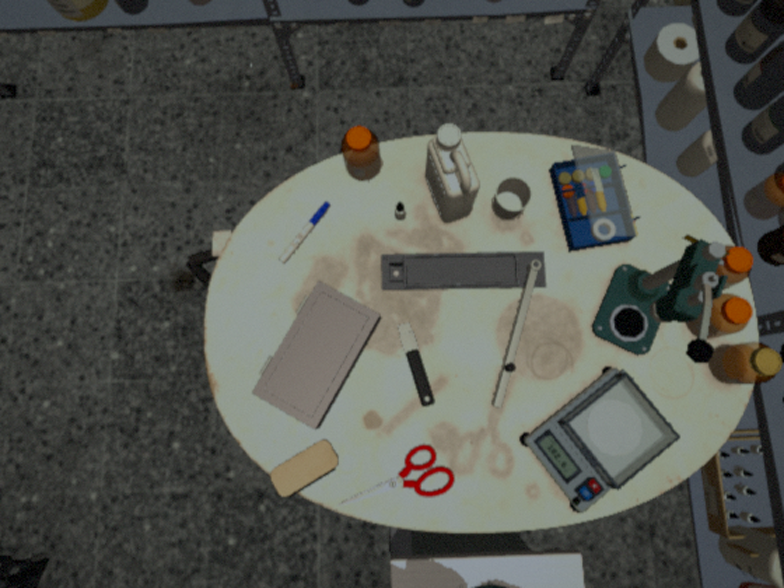

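View pics/s0_v.png

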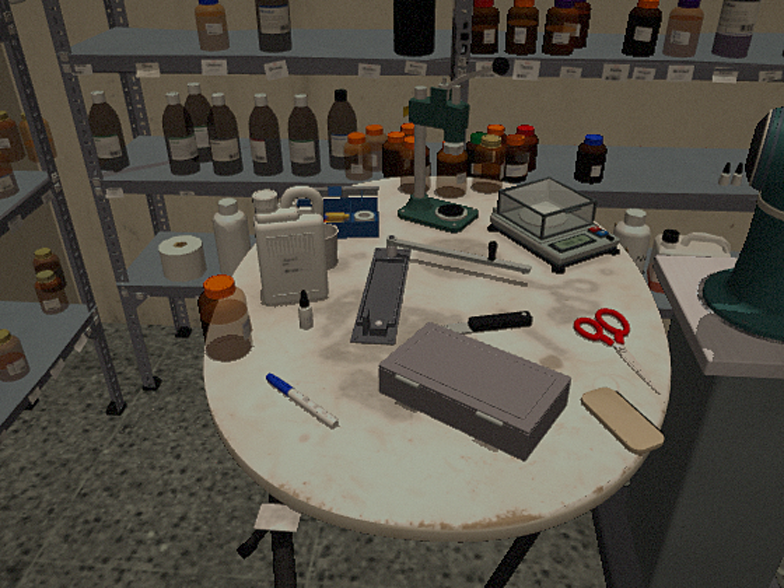

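Run:
```python
from h import *
a=np.load('pics/t0.npz')['im'][180:320,170:400,::-1];b=np.load('pics/s0.npz')['im'][220:340,260:420,::-1]
a=cv2.resize(a,None,fx=3.4,fy=3.4,interpolation=2);a=a[:, :782]
cv2.imwrite('pics/t0c.png',np.clip(a*1.5,0,255))
b=cv2.resize(b,None,fx=4.8,fy=4.8,interpolation=2);cv2.imwrite('pics/s0c.png',np.clip(b*1.6,0,255))
```

```text
[ WARN:0@0.521] global loadsave.cpp:1063 imwrite_ Unsupported depth image for selected encoder is fallbacked to CV_8U.
```

View pics/t0c.png

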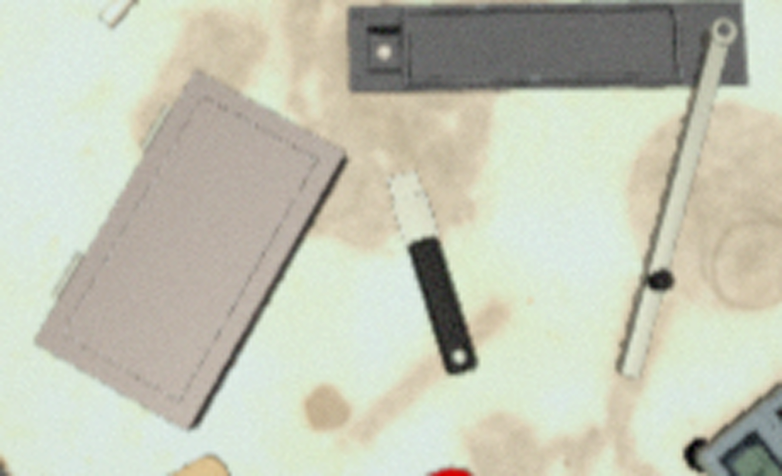

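View pics/s0c.png

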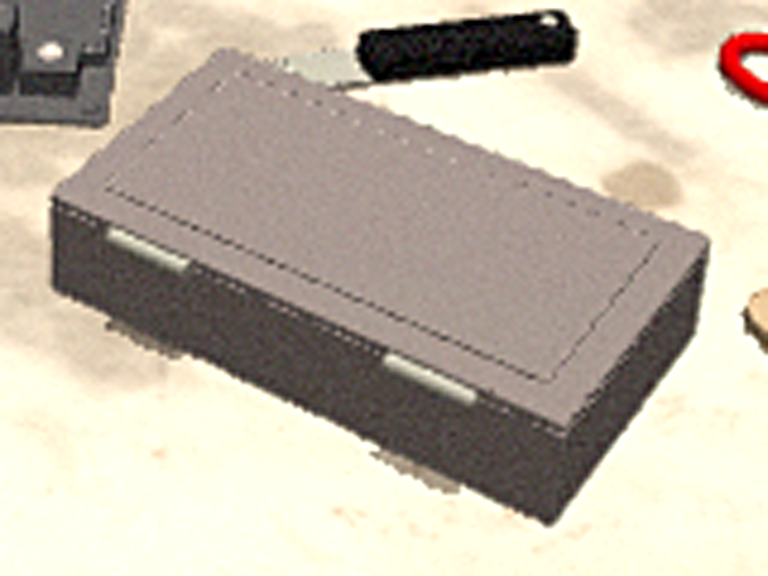

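```bash
cat >> h.py <<'E'
def T(cx,cy,z): return ray('t0',170+(cx+.5)/3.4-.5,180+(cy+.5)/3.4-.5,z)
E
python3 - <<'E'
from h import *
np.set_printoptions(precision=4,suppress=True)
# fit models by least squares on corners
def fit(mod,px,z,n):
    W=np.array([T(*p,zz)[:2] for p,zz in zip(px,z)]);M=np.array(mod)
    mc=M-M.mean(0);wc=W-W.mean(0);U,S,V=np.linalg.svd(mc.T@wc);R=V.T@np.diag([1,np.linalg.det(V.T@U.T)])@U.T
    t=W.mean(0)-R@M.mean(0);print(n,t,np.arctan2(R[1,0],R[0,0]),'res',(M@R.T+t-W)*1e3)
# case: x to back(left), corners: back-top(197,70)
c=[(197,70),(346,155),(191,428),(37,343)]
# which y: x axis toward left-down.. compute
fit([(.062,-.11),(-.062,-.11),(-.062,.11),(.062,.11)],c,[.049]*4,'case')
# opener: butt centre z.018 ; handle front ; blade tip z .005
fit([(-.05,-.012),(-.05,.012),(.05,.012),(.05,-.012)],[(474,366),(448,374),(411,245),(437,237)],[.018]*4,'opH')
print('tip',T(402,172,.0055))
fit([(.034,.15),(.034,-.15),(-.034,-.15),(-.034,.15)],[(348,6),(742,0),(748,84),(350,92)],[.004]*4,'carrier')
print('pivot',T(723,31,.036),'knob top',T(660,280,.069),'catch ball',T(384,51,.02),'barend',T(631,374,.036))
for n,u,v,z in (('cup',512/1.4,186/1.4,.066),('drop',400/1.4,205/1.4,.066),('cupbase',508/1.4,210/1.4,0)):print(n,ray('t0',u,v,z))
E
```

```text
case [0.4918 0.2692] 1.0332496342952517 res [[ 0.5001 -0.2167]
 [ 2.4107 -1.6052]
 [-2.9079  0.5128]
 [-0.0029  1.3091]]
opH [0.4463 0.0965] 0.24179118678779088 res [[-2.1456 -3.0051]
 [-3.0173  1.6508]
 [ 2.2478  2.8384]
 [ 2.9152 -1.4842]]
tip [0.5447 0.1217 0.0055]
carrier [0.6372 0.0089] -0.017455024574744824 res [[ 0.6823  0.2092]
 [ 1.4642 -0.6209]
 [-1.401  -0.6173]
 [-0.7455  1.029 ]]
pivot [ 0.6359 -0.1165  0.036 ] knob top [ 0.4555 -0.0506  0.069 ] catch ball [0.6334 0.1319 0.02  ] barend [ 0.3934 -0.032   0.036 ]
cup [ 0.7728 -0.0799  0.066 ]
drop [0.7444 0.1199 0.066 ]
cupbase [ 0.7511 -0.0833  0.    ]
```

```bash
cat >> h.py <<'E'
from scipy.spatial.transform import Rotation as Ro
CASE=np.array([.4918,.2692]);CY=1.033
CAR=np.array([.6372,.0089]);RY=-.0175
def loc(o,yaw,x,y): return o+np.array([np.cos(yaw)*x-np.sin(yaw)*y,np.sin(yaw)*x+np.cos(yaw)*y])
def pose():
    s=read_state();R=Ro.from_rotvec(s['tcp_rot']).as_matrix();return s,np.array(s['tool_pos']),R,np.arctan2(R[1,0],R[0,0])
def plan(x,y,z,al=None,cur=None):
    """prints turn (rows) and then shift in tool axes after the turn"""
    s,p,R,a=pose()
    if cur is not None: p,a=np.array(cur[:3]),cur[3]
    t=0 if al is None else -(al-a)
    a2=a-t; d=np.array([x,y,z])-p
    dx=d[0]*np.cos(a2)+d[1]*np.sin(a2); dy=d[0]*np.sin(a2)-d[1]*np.cos(a2)
    n=max(1,int(np.ceil(np.linalg.norm(d)/.06))); nt=int(np.ceil(abs(t)/.186))
    print(f't={s["time"]:.2f} q6={s["q"][5]:.2f} pos={np.round(p,4)} a={a:.3f} w={s["width"]:.3f} F={np.round(s["wrist_force"],1)}')
    print(f'  turn {t/2/np.pi:.4f}={nt}x{t/2/np.pi/max(nt,1):.5f}; shift {dx:.4f} {dy:.4f} {-d[2]:.4f} = {n}x[{dx/n:.4f},{dy/n:.4f},{-d[2]/n:.4f}]')
    return [x,y,z,a2]
E
python3 -c "
from h import *
c=plan(.4463,.0965,.13,.242);plan(.4463,.0965,.002,cur=c)"
```

```text
t=0.10 q6=-0.04 pos=[0.2424 0.6292 0.2301] a=2.774 w=1.001 F=[-0.2  0.3 -0.6]
  turn 0.4029=14x0.02878; shift 0.0702 0.5661 0.1001 = 10x[0.0070,0.0566,0.0100]
t=0.10 q6=-0.04 pos=[0.4463 0.0965 0.13  ] a=0.242 w=1.001 F=[-0.2  0.3 -0.6]
  turn 0.0000=0x0.00000; shift 0.0000 0.0000 0.1280 = 3x[0.0000,0.0000,0.0427]
```

Emit:
play_rows(motion=[[0,0,0,0.0288,60],[0,0,0,0.0288,60],[0,0,0,0.0288,60],[0,0,0,0.0288,60],[0,0,0,0.0288,60]], squeeze=100)

```text
time: 0.72
tool_pos: [0.2425, 0.6294, 0.2305]
tcp_rot: [1.874, 2.521, -0.002]
wrist_force: [0.8, -0.1, 0.2]
width: 0.704
```

Emit:
play_rows(motion=[[0,0,0,0.0288,60],[0,0,0,0.0288,60],[0,0,0,0.0288,60],[0,0,0,0.0288,60],[0,0,0,0.0288,60]])

```text
time: 1.35
tool_pos: [0.2425, 0.6294, 0.2304]
tcp_rot: [2.787, 1.448, -0.002]
wrist_force: [0.1, -0.6, 0.3]
width: 0.702
```

Emit:
play_rows(motion=[[0,0,0,0.0288,60],[0,0,0,0.0288,60],[0,0,0,0.0288,60],[0,0,0,0.0288,60]])

```text
time: 1.85
tool_pos: [0.2425, 0.6294, 0.2305]
tcp_rot: [3.119, 0.367, -0.001]
wrist_force: [0.9, -1.3, -0.3]
width: 0.699
```

Emit:
play_rows(motion=[[0.007,0.0566,0,0,60],[0.007,0.0566,0,0,60],[0.007,0.0566,0,0,60],[0.007,0.0566,0,0,60],[0.007,0.0566,0,0,60]])

```text
time: 2.48
tool_pos: [0.3442, 0.3614, 0.2308]
tcp_rot: [3.118, 0.377, -0.0]
wrist_force: [0.5, 0.8, -0.5]
width: 0.699
```

Emit:
play_rows(motion=[[0.007,0.0566,0,0,60],[0.007,0.0566,0.02,0,60],[0.007,0.0566,0.02,0,60],[0.007,0.0566,0.02,0,60],[0.007,0.0566,0.04,0,60]])

```text
time: 3.1
tool_pos: [0.445, 0.1006, 0.1359]
tcp_rot: [-3.119, -0.376, -0.006]
wrist_force: [0.3, 0.3, -0.3]
width: 0.708
```

Emit:
play_rows(motion=[[0,0,0,0,60],[0,0,0,0,60]])

```text
time: 3.35
tool_pos: [0.4432, 0.1023, 0.1353]
tcp_rot: [-3.119, -0.375, 0.001]
wrist_force: [-0.2, 0.5, 1.1]
width: 0.701
```

```bash
python3 -c "
from h import *
c=plan(.4463,.0965,.13,.242);plan(.4463,.0965,.002,cur=c)
snap('wrist','w1',s=1.4)
print([np.round(proj('w1',p),0) for p in ([.4463,.0965,.018],[.5434,.1204,.005],[.6372,.0089,.004])])"
```

```text
t=3.35 q6=1.50 pos=[0.4432 0.1023 0.1353] a=0.239 w=0.701 F=[-0.2  0.5  1.1]
  turn -0.0005=1x-0.00045; shift 0.0016 0.0064 0.0053 = 1x[0.0016,0.0064,0.0053]
t=3.35 q6=1.50 pos=[0.4463 0.0965 0.13  ] a=0.242 w=0.701 F=[-0.2  0.5  1.1]
  turn 0.0000=0x0.00000; shift 0.0000 0.0000 0.1280 = 3x[0.0000,0.0000,0.0427]
[array([289., 200.]), array([290.,  53.]), array([497., -57.])]
```

View pics/w1_v.png

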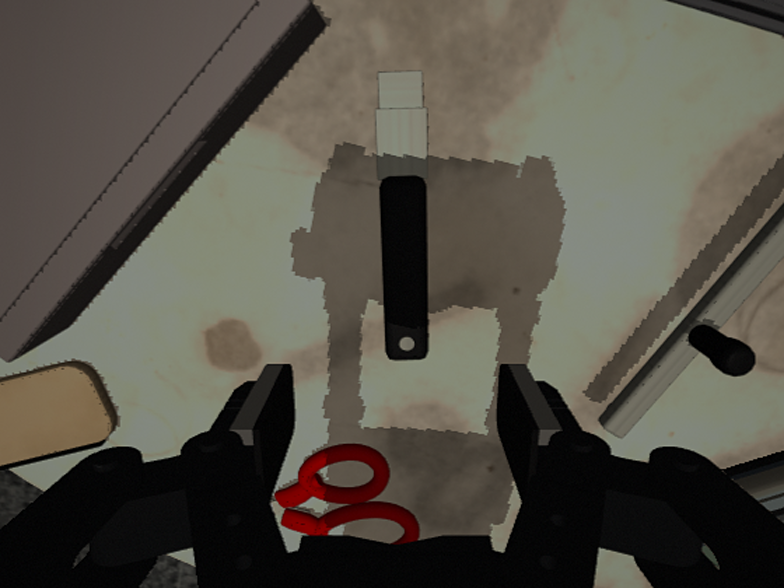

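```bash
python3 -c "
from h import *
W=lambda x,y,z:ray('w1',x/1.4,y/1.4,z)
a=W(406,352,.018);b=W(404,178,.018);t=W(400,71,.0055)
print(a,b,(a+b)/2,t,np.arctan2(*(t-(a+b)/2)[1::-1]))
# case corner and front edge top z=.049
c1=W(313,0,.049);s1=W(205,142,.044);s2=W(113,248,.044);c2=W(1,358,.049)
print(c1,s1,s2)
for p in(c1,s1,s2):print('case frame',loc(np.zeros(2),-CY,*(p[:2]-CASE)))
plan((a+b)[0]/2,(a+b)[1]/2,.002,.242)"
```

```text
[0.40696973 0.08617278 0.018     ] [0.49636119 0.10954891 0.018     ] [0.45166546 0.09786084 0.018     ] [0.54427224 0.12327496 0.0055    ] 0.26783659817842626
[0.55686771 0.16187327 0.049     ] [0.4928998 0.1975558 0.044    ] [0.43638107 0.23222912 0.044     ]
case frame [-0.05884586 -0.11086027]
case frame [-0.06096751 -0.03764391]
case frame [-0.06014011  0.02865783]
t=3.40 q6=1.50 pos=[0.4436 0.1029 0.1359] a=0.241 w=0.703 F=[-0.  -0.6 -0.4]
  turn -0.0002=1x-0.00023; shift 0.0066 0.0069 0.1339 = 3x[0.0022,0.0023,0.0446]
```

Emit:
play_rows(motion=[[0.003,0.006,0.03,-0.002,60],[0,0,0.04,0,60],[0,0,0.04,0,60],[0,0,0.022,0,60],[0,0,0,0,60]])

```text
time: 4.03
tool_pos: [0.4464, 0.0984, 0.0026]
tcp_rot: [-3.116, -0.4, 0.004]
wrist_force: [-0.4, 0.1, 0.6]
width: 0.699
```

Emit:
play_rows(motion=[[0,0,0,0,60],[0,0,0,0,10],[0,0,0,0,10],[0,0,0,0,10],[0,0,0,0,10]])

```text
time: 4.65
tool_pos: [0.4489, 0.0974, 0.005]
tcp_rot: [-3.116, -0.396, -0.003]
wrist_force: [-2.4, 0.6, 7.6]
width: 0.246
```

Emit:
play_rows(motion=[[0,0,0,0,10],[0,0,0,0,10]])

```text
time: 4.9
tool_pos: [0.4489, 0.0974, 0.005]
tcp_rot: [-3.116, -0.396, -0.003]
wrist_force: [-2.1, 0.2, 8.3]
width: 0.252
```

Emit:
play_rows(motion=[[0,0,-0.025,0,10],[0,0,-0.05,0,10],[0,0,-0.04,0,10],[0,0,0,-0.0275,10],[0,0,0,-0.0275,10]])

```text
time: 5.52
tool_pos: [0.4484, 0.0972, 0.1198]
tcp_rot: [2.999, 0.934, 0.004]
wrist_force: [0.3, 0.3, -1.2]
width: 0.248
```

Emit:
play_rows(motion=[[0,0,0,-0.0275,10],[0,0,0,-0.0275,10],[0,0,0,-0.0145,10],[0,0,0,0,10],[0,0,0,0,10]])

```text
time: 6.15
tool_pos: [0.4477, 0.0971, 0.1185]
tcp_rot: [2.731, 1.552, 0.0]
wrist_force: [0.8, -0.0, -0.8]
width: 0.249
```

```bash
python3 -c "
from h import *
p=loc(CASE,CY,-.19,-.003);c=plan(*p,.0395,CY)
q=loc(CASE,CY,-.14,-.003);plan(*q,.0395,cur=c)
snap('wrist','w2',s=1.4)"
```

```text
t=6.15 q6=0.70 pos=[0.4477 0.0971 0.1185] a=1.034 w=0.249 F=[ 0.8 -0.  -0.8]
  turn 0.0001=1x0.00009; shift -0.0196 -0.0473 0.0790 = 2x[-0.0098,-0.0236,0.0395]
t=6.15 q6=0.70 pos=[0.3971 0.1045 0.0395] a=1.033 w=0.249 F=[ 0.8 -0.  -0.8]
  turn 0.0000=0x0.00000; shift 0.0500 -0.0000 -0.0000 = 1x[0.0500,-0.0000,-0.0000]
```

View pics/w2_v.png

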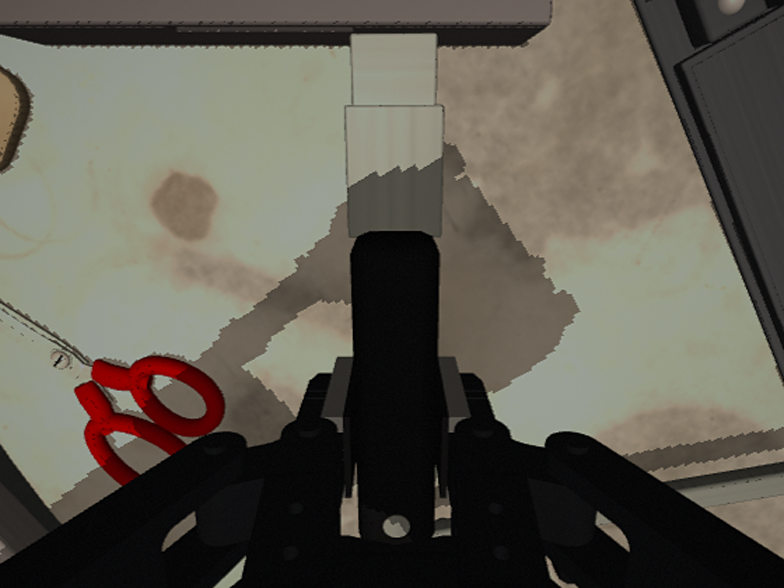

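Emit:
play_rows(motion=[[-0.02,-0.023,0,0,10],[0,-0.024,0.02,0,10],[0,0,0.03,0,10],[0,0,0.029,0,10],[0,0,0,0,10]])

```text
time: 6.82
tool_pos: [0.3945, 0.1035, 0.0375]
tcp_rot: [-2.729, -1.553, 0.008]
wrist_force: [0.0, -0.8, -0.4]
width: 0.25
```

Emit:
play_rows(motion=[[0,0,0,0,10]])

```text
time: 6.95
tool_pos: [0.3978, 0.1041, 0.0402]
tcp_rot: [2.73, 1.554, 0.001]
wrist_force: [-0.4, -0.3, -0.2]
width: 0.253
```

```bash
python3 -c "
from h import *
q=loc(CASE,CY,-.142,-.003);plan(*q,.0395,CY)
snap('wrist','w3',crop=(100,0,460,220),s=2.1)"
```

```text
t=6.95 q6=0.73 pos=[0.3978 0.1041 0.0402] a=1.035 w=0.253 F=[-0.4 -0.3 -0.2]
  turn 0.0003=1x0.00029; shift 0.0480 -0.0009 0.0007 = 1x[0.0480,-0.0009,0.0007]
```

View pics/w3_v.png

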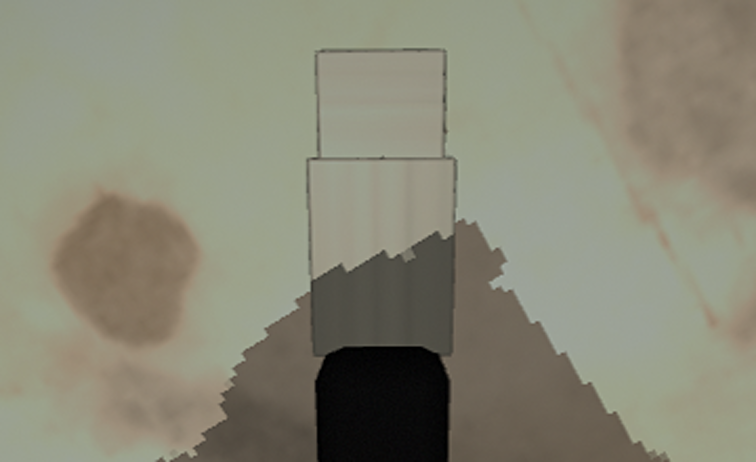

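Emit:
play_rows(motion=[[0.015,-0.001,0,0,10],[0.008,0,0,0,10],[0.008,0,0,0,10],[0.006,0,0,0,10],[0,0,0,0,10]])

```text
time: 7.62
tool_pos: [0.4154, 0.1367, 0.0394]
tcp_rot: [2.729, 1.555, -0.0]
wrist_force: [0.3, -0.2, -0.1]
width: 0.245
```

Emit:
play_rows(motion=[[0.006,0,0,0,10],[0.005,0,0,0,10],[0,0,0,0,10],[0,0,0,0,10]])

```text
time: 8.12
tool_pos: [0.4206, 0.1457, 0.0393]
tcp_rot: [2.73, 1.555, -0.0]
wrist_force: [0.0, 0.2, -0.6]
width: 0.251
```

```bash
python3 -c "
from h import *
q=loc(CASE,CY,-.142,-.003);plan(*q,.0395,CY)
for d in np.arange(0,1.85,.1):
  # TCP deltas relative to theta=0 pose radius 103 -> 100
  print(round(d,2),np.round([104*(1-np.cos(d)),104*np.sin(d)],0))
"
```

```text
t=8.12 q6=0.81 pos=[0.4206 0.1457 0.0393] a=1.035 w=0.251 F=[ 0.   0.2 -0.6]
  turn 0.0004=1x0.00037; shift 0.0005 0.0009 -0.0002 = 1x[0.0005,0.0009,-0.0002]
0.0 [0. 0.]
0.1 [ 1. 10.]
0.2 [ 2. 21.]
0.3 [ 5. 31.]
0.4 [ 8. 40.]
0.5 [13. 50.]
0.6 [18. 59.]
0.7 [24. 67.]
0.8 [32. 75.]
0.9 [39. 81.]
1.0 [48. 88.]
1.1 [57. 93.]
1.2 [66. 97.]
1.3 [ 76. 100.]
1.4 [ 86. 102.]
1.5 [ 97. 104.]
1.6 [107. 104.]
1.7 [117. 103.]
1.8 [128. 101.]
```

Emit:
play_rows(motion=[[0,0,-0.006,0,10],[0,0,-0.006,0,10],[0,0,-0.008,0,10],[0.001,0,-0.01,0,10],[0,0,0,0,10]])

```text
time: 8.75
tool_pos: [0.4221, 0.1468, 0.0706]
tcp_rot: [2.729, 1.554, 0.003]
wrist_force: [-0.1, 0.3, -1.1]
width: 0.248
```

```bash
python3 -c "
from h import *
snap('side','s2',crop=(150,130,480,370),s=2.3);plan(.5,.2,.1,CY)"
```

```text
t=8.80 q6=0.81 pos=[0.422  0.1468 0.0702] a=1.035 w=0.250 F=[-0.9  1.4 -1.2]
  turn 0.0004=1x0.00035; shift 0.0857 0.0397 -0.0298 = 2x[0.0428,0.0199,-0.0149]
```

View pics/s2_v.png

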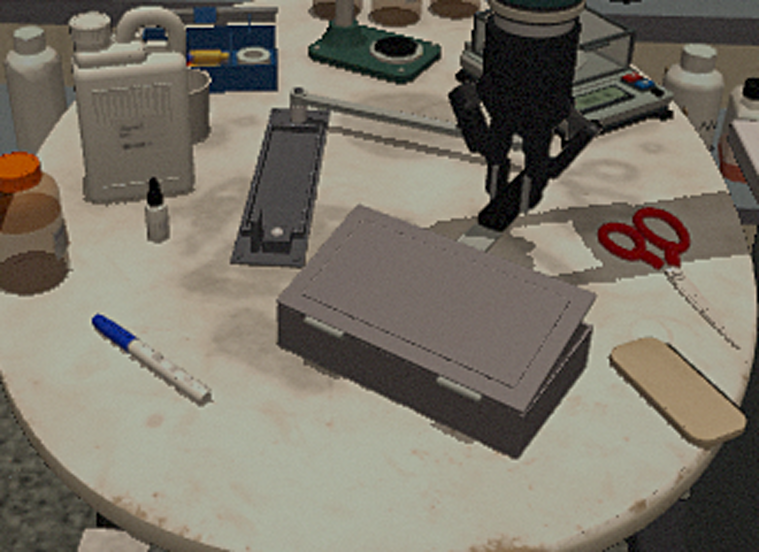

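Emit:
play_rows(motion=[[0.004,0,-0.009,0,10],[0.004,0,-0.01,0,10],[0.005,0,-0.009,0,10],[0.006,0,-0.009,0,10],[0.006,0,-0.008,0,10]])

```text
time: 9.43
tool_pos: [0.4344, 0.1686, 0.1152]
tcp_rot: [2.73, 1.555, 0.001]
wrist_force: [-0.7, -1.0, -2.2]
width: 0.248
```

Emit:
play_rows(motion=[[0.007,0,-0.008,0,10],[0.007,0,-0.007,0,10],[0.009,0,-0.006,0,10],[0.009,0,-0.005,0,10],[0.009,0,-0.004,0,10]])

```text
time: 10.05
tool_pos: [0.4555, 0.204, 0.1449]
tcp_rot: [2.73, 1.554, 0.001]
wrist_force: [-1.5, -1.9, -0.3]
width: 0.248
```

```bash
python3 -c "
from h import *
snap('side','s3',crop=(150,100,480,340),s=2.3);plan(.5,.2,.1,CY)"
```

```text
t=10.10 q6=0.91 pos=[0.4564 0.205  0.1456] a=1.035 w=0.252 F=[-0.1  0.5 -0.9]
  turn 0.0004=1x0.00037; shift 0.0180 0.0400 0.0456 = 2x[0.0090,0.0200,0.0228]
```

View pics/s3_v.png

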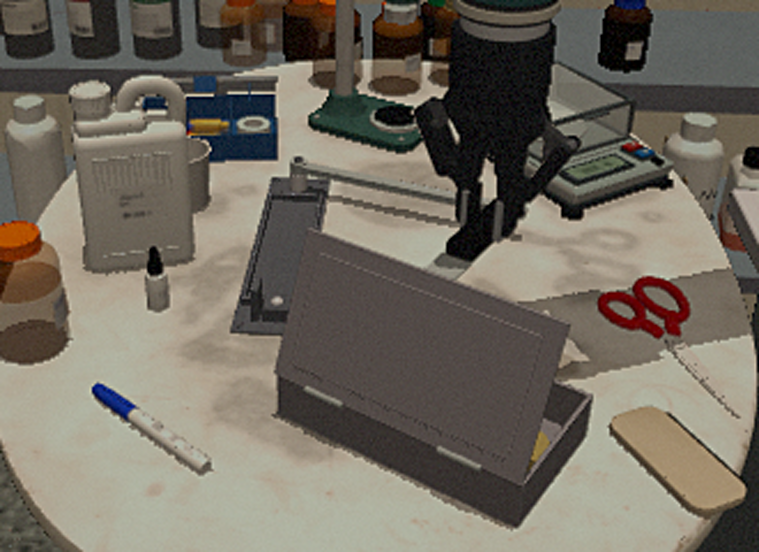

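Emit:
play_rows(motion=[[0.01,0,-0.003,0,10],[0.01,0,-0.001,0,10],[0.01,0,0,0,10],[0.01,0,0,0,10],[0.01,0,0,0,10]])

```text
time: 10.72
tool_pos: [0.4808, 0.247, 0.1483]
tcp_rot: [2.73, 1.555, 0.0]
wrist_force: [-0.1, -2.1, 0.1]
width: 0.249
```

Emit:
play_rows(motion=[[0.009,0,0.001,0,10],[0.006,0,0.001,0,10],[0,0,0,0,10],[0,0,0,0,10],[0,0,0,0,10]])

```text
time: 11.35
tool_pos: [0.488, 0.2592, 0.1465]
tcp_rot: [-2.73, -1.554, -0.0]
wrist_force: [0.2, -0.1, -1.3]
width: 0.248
```

```bash
python3 -c "
from h import *
snap('side','s4',crop=(150,100,480,340),s=2.3);plan(.5,.2,.1,CY)"
```

```text
t=11.40 q6=0.98 pos=[0.488  0.2592 0.1465] a=1.035 w=0.248 F=[ 0.3 -0.1 -0.8]
  turn 0.0003=1x0.00033; shift -0.0447 0.0406 0.0465 = 2x[-0.0223,0.0203,0.0232]
```

View pics/s4_v.png

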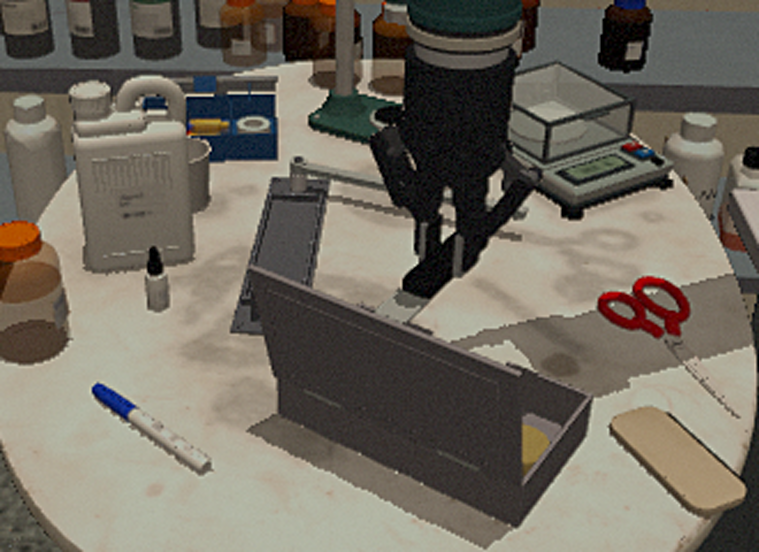

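Emit:
play_rows(motion=[[-0.02,0,0,0,10],[-0.04,0,0,0,10],[-0.04,0,0,0,10],[-0.04,0,0,0,10],[-0.03,0,0,0,10]])

```text
time: 12.02
tool_pos: [0.3993, 0.1111, 0.146]
tcp_rot: [2.73, 1.554, -0.001]
wrist_force: [0.8, -1.0, -0.7]
width: 0.247
```

Emit:
play_rows(motion=[[0,0,0,0.025,10],[0,0,0,0.025,10],[0,0,0,0.025,10],[0,0,0,0.025,10],[0,0,0,0.025,10]])

```text
time: 12.65
tool_pos: [0.4003, 0.1122, 0.1462]
tcp_rot: [3.118, 0.383, -0.0]
wrist_force: [0.4, 0.6, -0.4]
width: 0.248
```

```bash
python3 -c "
from h import *
c=plan(.435,.095,.06,.25);plan(.435,.095,.0055,cur=c)"
```

```text
t=12.65 q6=1.54 pos=[0.4003 0.1122 0.1462] a=0.244 w=0.248 F=[ 0.4  0.6 -0.4]
  turn -0.0009=1x-0.00091; shift 0.0294 0.0253 0.0862 = 2x[0.0147,0.0126,0.0431]
t=12.65 q6=1.54 pos=[0.435 0.095 0.06 ] a=0.250 w=0.248 F=[ 0.4  0.6 -0.4]
  turn 0.0000=0x0.00000; shift 0.0000 0.0000 0.0545 = 1x[0.0000,0.0000,0.0545]
```

Emit:
play_rows(motion=[[0.015,0.013,0.043,0,10],[0.014,0.012,0.043,0,10],[0,0,0.03,0,10],[0,0,0.015,0,10],[0,0,0.006,0,10]])

```text
time: 13.28
tool_pos: [0.4347, 0.0956, 0.0089]
tcp_rot: [3.117, 0.391, -0.002]
wrist_force: [-0.2, -0.2, -0.5]
width: 0.251
```

Emit:
play_rows(motion=[[0,0,0.002,0,10],[0,0,0,0,10]])

```text
time: 13.52
tool_pos: [0.4365, 0.0962, 0.0084]
tcp_rot: [-3.117, -0.392, -0.003]
wrist_force: [0.4, 0.3, 0.1]
width: 0.25
```

Emit:
play_rows(motion=[[0,0,0.002,0,10],[0,0,0.001,0,10],[0,0,0,0,10]])

```text
time: 13.9
tool_pos: [0.4361, 0.0962, 0.005]
tcp_rot: [-3.117, -0.392, -0.001]
wrist_force: [-1.3, 0.3, 5.8]
width: 0.244
```

Emit:
play_rows(motion=[[0,0,0,0,60],[0,0,0,0,60],[0,0,0,0,60],[0,0,-0.02,0,60],[0,0,-0.05,0,60]])

```text
time: 14.52
tool_pos: [0.4327, 0.0955, 0.0725]
tcp_rot: [3.117, 0.391, -0.011]
wrist_force: [0.8, 0.1, 0.0]
width: 0.704
```

Emit:
play_rows(motion=[[0,0,-0.05,0,60],[0,0,-0.05,0,60],[0,0,-0.02,0,60]])

```text
time: 14.9
tool_pos: [0.4375, 0.0963, 0.1982]
tcp_rot: [-3.117, -0.391, -0.009]
wrist_force: [-1.1, -0.0, 0.5]
width: 0.702
```

```bash
python3 -c "
from h import *
# above case, tool y along case x: alpha = CY-pi/2 or CY+pi/2
plan(*loc(CASE,CY,0,0),.25,CY+np.pi/2);plan(*loc(CASE,CY,0,0),.25,CY-np.pi/2)
snap('top','t1')
im=cv2.cvtColor(np.load('pics/t1.npz')['im'],cv2.COLOR_RGB2HSV)
m=cv2.inRange(im,(15,90,60),(35,255,255))[200:310,170:290]
n,l,st,ce=cv2.connectedComponentsWithStats(m);print([(st[i][4],ce[i]+[170,200]) for i in range(1,n) if st[i][4]>15])
"
```

```text
t=14.90 q6=1.48 pos=[0.4375 0.0963 0.1982] a=0.250 w=0.702 F=[-1.1 -0.   0.5]
  turn -0.3746=13x-0.02882; shift 0.0419 0.1763 -0.0518 = 4x[0.0105,0.0441,-0.0130]
t=14.90 q6=1.48 pos=[0.4375 0.0963 0.1982] a=0.250 w=0.702 F=[-1.1 -0.   0.5]
  turn 0.1254=5x0.02507; shift -0.0419 -0.1763 -0.0518 = 4x[-0.0105,-0.0441,-0.0130]
[(np.int32(285), array([243.02807018, 225.00350877])), (np.int32(319), array([210.73667712, 281.84326019]))]
```

Emit:
play_rows(motion=[[0,0,-0.02,-0.0288,62],[0,0,-0.03,-0.0288,62],[0,0,0,-0.0288,62],[0,0,0,-0.0288,62],[0,0,0,-0.0288,62]])

```text
time: 15.58
tool_pos: [0.4351, 0.0959, 0.2432]
tcp_rot: [-2.627, -1.722, 0.002]
wrist_force: [-0.1, 0.1, -0.3]
width: 0.724
```

Emit:
play_rows(motion=[[0,0,0,-0.0288,62],[0,0,0,-0.0288,62],[0,0,0,-0.0288,62],[0,0,0,-0.0288,62],[0,0,0,-0.0288,62]])

```text
time: 16.2
tool_pos: [0.435, 0.0959, 0.243]
tcp_rot: [-1.609, -2.696, 0.002]
wrist_force: [-0.4, 0.4, 0.8]
width: 0.726
```

Emit:
play_rows(motion=[[0,0,0,-0.0288,62],[0,0,0,-0.0288,62],[0,0,0,-0.029,62],[0.011,0.044,0,0,62],[0.011,0.044,0,0,62]])

```text
time: 16.82
tool_pos: [0.4617, 0.1833, 0.2433]
tcp_rot: [-0.837, -3.027, 0.001]
wrist_force: [0.5, -0.5, -0.3]
width: 0.727
```

Emit:
play_rows(motion=[[0.01,0.044,0,0,62],[0.01,0.044,0,0,62],[0,0,0,0,62],[0,0,0,0,62]])

```text
time: 17.32
tool_pos: [0.4891, 0.2681, 0.243]
tcp_rot: [-0.834, -3.027, 0.003]
wrist_force: [-0.0, 0.8, 0.2]
width: 0.731
```

```bash
python3 -c "
from h import *
plan(*loc(CASE,CY,0,0),.25,CY+np.pi/2)
snap('wrist','w4',s=1.4)
im=cv2.cvtColor(np.load('pics/w4.npz')['im'],cv2.COLOR_RGB2HSV)
m=cv2.inRange(im,(15,90,50),(35,255,255))
n,l,st,ce=cv2.connectedComponentsWithStats(m)
for i in range(1,n):
  if st[i][4]>50:
    p=ray('w4',*ce[i],.023);print(st[i],ce[i],p,loc(np.zeros(2),-CY,*(p[:2]-CASE)))
"
```

```text
t=17.32 q6=-0.58 pos=[0.4891 0.2681 0.243 ] a=2.604 w=0.731 F=[-0.   0.8  0.2]
  turn 0.0000=1x0.00005; shift -0.0018 0.0023 -0.0070 = 1x[-0.0018,0.0023,-0.0070]
[ 160    0   69   43 2061] [192.45705968  16.5730228 ] [0.3306595  0.26995688 0.023     ] [-0.08189332  0.13878155]
[420   0  28  30 194] [434.57216495  18.29381443] [0.44141291 0.45287393 0.023     ] [0.13193593 0.13736041]
[462  48  15  23  73] [468.36986301  59.26027397] [0.48818486 0.46537519 0.023     ] [0.16663118 0.10359452]
[ 265   61   49   53 2037] [288.84977909  86.83406971] [0.42519373 0.31308514 0.023     ] [0.00357159 0.07968402]
[ 268  217   44   47 1605] [289.28722741 240.5694704 ] [0.55764087 0.23558724 0.023     ] [ 0.00485866 -0.0737647 ]
```

View pics/w4_v.png

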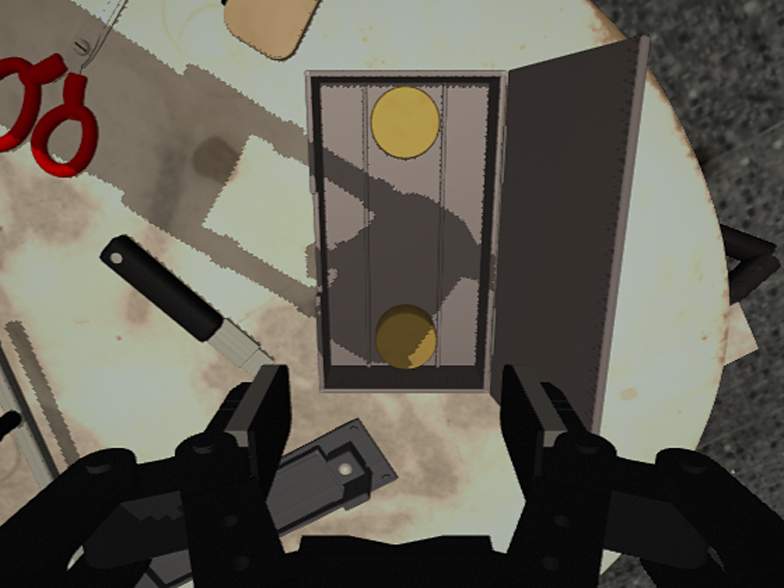

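```bash
python3 -c "
from h import *
for u in ((243.03,225.0),(210.74,281.84)):
  p=ray('t1',*u,.021);print(p,loc(np.zeros(2),-CY,*(p[:2]-CASE)))
A=loc(CASE,CY,.003,-.075)
c=plan(*A,.06,CY+np.pi/2);plan(*A,.011,cur=c)"
```

```text
[0.5595681  0.23245318 0.021     ] [ 0.00315422 -0.07702529]
[0.4240785  0.31198322 0.021     ] [0.00205395 0.08007738]
t=17.38 q6=-0.58 pos=[0.4891 0.2678 0.2434] a=2.603 w=0.729 F=[ 0.4  1.3 -0.1]
  turn -0.0001=1x-0.00008; shift -0.0766 0.0056 0.1834 = 4x[-0.0191,0.0014,0.0458]
t=17.38 q6=-0.58 pos=[0.5577 0.2334 0.06  ] a=2.604 w=0.729 F=[ 0.4  1.3 -0.1]
  turn 0.0000=0x0.00000; shift 0.0000 0.0000 0.0490 = 1x[0.0000,0.0000,0.0490]
```

Emit:
play_rows(motion=[[-0.026,0.002,0.02,0,62],[-0.026,0.002,0.04,0,62],[-0.025,0.002,0.04,0,62],[0,0,0.04,0,62],[0,0,0.04,0,62]], squeeze=35)

```text
time: 18.0
tool_pos: [0.559, 0.2325, 0.0633]
tcp_rot: [0.839, 3.027, -0.0]
wrist_force: [-0.1, -0.4, 0.9]
width: 0.726
```

Emit:
play_rows(motion=[[0,0,0.03,0,62],[0,0,0.015,0,62],[0,0,0.006,0,62],[0,0,0,0,62],[0,0,0,0,62]])

```text
time: 18.62
tool_pos: [0.5602, 0.2348, 0.0149]
tcp_rot: [0.835, 3.026, 0.002]
wrist_force: [-0.6, -0.6, 0.9]
width: 0.726
```

```bash
python3 -c "
from h import *
A=loc(CASE,CY,.003,-.0755)
c=plan(*A,.011,CY+np.pi/2)"
```

```text
t=18.62 q6=-0.68 pos=[0.5602 0.2348 0.0149] a=2.603 w=0.726 F=[-0.6 -0.6  0.9]
  turn -0.0001=1x-0.00005; shift 0.0008 -0.0024 0.0039 = 1x[0.0008,-0.0024,0.0039]
```

Emit:
play_rows(motion=[[0.001,-0.002,0.003,0,62],[0,0,0,0,62],[0,0,0,0,35],[0,0,0,0,35],[0,0,0,0,35]])

```text
time: 19.25
tool_pos: [0.5575, 0.2334, 0.011]
tcp_rot: [0.835, 3.028, 0.001]
wrist_force: [-1.4, 0.3, 4.7]
width: 0.508
```

Emit:
play_rows(motion=[[0,0,0,0,35],[0,0,0,0,35]])

```text
time: 19.5
tool_pos: [0.5575, 0.2334, 0.0109]
tcp_rot: [0.835, 3.028, 0.001]
wrist_force: [-1.0, -0.4, 6.0]
width: 0.513
```

Emit:
play_rows(motion=[[0,0,-0.01,0,35],[0,0,-0.03,0,35],[0,0,-0.04,0,35],[0,0,-0.04,0,35],[0,0,-0.04,0,35]])

```text
time: 20.12
tool_pos: [0.5566, 0.233, 0.1716]
tcp_rot: [-0.835, -3.028, 0.0]
wrist_force: [0.6, 0.4, -1.3]
width: 0.515
```

Emit:
play_rows(motion=[[0,0,-0.01,0.0,35],[0,0,0,0,35]])

```text
time: 20.38
tool_pos: [0.5572, 0.2332, 0.1806]
tcp_rot: [0.835, 3.028, 0.001]
wrist_force: [0.1, -0.7, -0.1]
width: 0.51
```

```bash
python3 -c "
from h import *
B=loc(CAR,RY,0,-.03)
c=plan(*B,.15,np.pi/2+RY);c=plan(*B,.06,cur=c)"
```

```text
t=20.38 q6=-0.68 pos=[0.5572 0.2332 0.1806] a=2.603 w=0.510 F=[ 0.1 -0.7 -0.1]
  turn 0.1671=6x0.02786; shift -0.2528 0.0840 0.0306 = 5x[-0.0506,0.0168,0.0061]
t=20.38 q6=-0.68 pos=[ 0.6367 -0.0211  0.15  ] a=1.553 w=0.510 F=[ 0.1 -0.7 -0.1]
  turn 0.0000=0x0.00000; shift 0.0000 0.0000 0.0900 = 2x[0.0000,0.0000,0.0450]
```

Emit:
play_rows(motion=[[0,0,0,0.0279,35],[0,0,0,0.0279,35],[0,0,0,0.0279,35],[0,0,0,0.0279,35],[0,0,0,0.0279,35]])

```text
time: 21.0
tool_pos: [0.5553, 0.2325, 0.1771]
tcp_rot: [-2.047, -2.38, 0.007]
wrist_force: [0.4, 0.5, -0.7]
width: 0.512
```

Emit:
play_rows(motion=[[0,0,0,0.0276,35],[-0.05,0.017,0,0,35],[-0.05,0.017,0,0,35],[-0.05,0.017,0,0,35],[-0.05,0.017,0,0,35]])

```text
time: 21.62
tool_pos: [0.6202, 0.0305, 0.1772]
tcp_rot: [-2.238, -2.2, 0.005]
wrist_force: [0.0, -0.2, -0.2]
width: 0.514
```

Emit:
play_rows(motion=[[-0.05,0.016,0.02,0,35],[-0.013,0,0.04,0,35],[0,0,0.04,0,35],[0,0,0,0,35],[0,0,0,0,35]])

```text
time: 22.25
tool_pos: [0.6363, -0.031, 0.08]
tcp_rot: [-2.239, -2.202, 0.001]
wrist_force: [1.0, 0.2, 0.1]
width: 0.515
```

```bash
python3 -c "
from h import *
B=loc(CAR,RY,0,-.04)
c=plan(*B,.015,np.pi/2+RY)
snap('wrist','w5',s=1.4)"
```

```text
t=22.25 q6=-0.07 pos=[ 0.6363 -0.031   0.08  ] a=1.554 w=0.515 F=[1.  0.2 0.1]
  turn 0.0001=1x0.00010; shift -0.0001 0.0002 0.0650 = 2x[-0.0000,0.0001,0.0325]
```

View pics/w5_v.png

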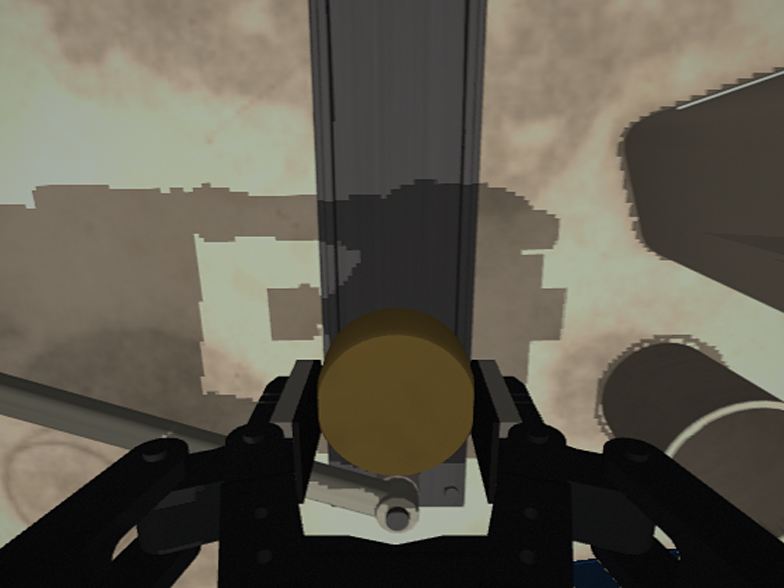

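```bash
python3 -c "
from h import *
W=lambda x,y,z:ray('w5',x/1.4,y/1.4,z)
s,p,R,a=pose()
for l,r,y in((315,483,50),(318,480,150),(322,474,300)):
  L,Rr=W(l,y,.012),W(r,y,.012);m=(L+Rr)/2;print(m,np.linalg.norm(L-Rr),'in car',loc(np.zeros(2),-RY,*(m[:2]-CAR)),'tool',R.T@(m-p))
c=W(396,405,.092);print('cap',c,R.T@(c-p))
for l,r,y in((331,468,50),(335,463,250)):
  L,Rr=W(l,y,.012),W(r,y,.012);m=(L+Rr)/2;print('inner',m,np.linalg.norm(L-Rr))
pv=W(397,515,.036);print('pivot',pv,loc(np.zeros(2),-RY,*(pv[:2]-CAR)))
"
```

```text
[0.64135312 0.07051807 0.012     ] 0.06213796263213551 in car [0.00307423 0.06168131] tool [0.1015682  0.00217518 0.06943602]
[0.64082435 0.03475325 0.012     ] 0.06314873329077535 in car [0.00317138 0.02591271] tool [0.06579953 0.00224386 0.0694401 ]
[ 0.63949095 -0.02675294  0.012     ] 0.06446353355095087 in car [ 0.00291449 -0.03560739] tool [0.00427965 0.001938   0.06944648]
cap [ 0.63858024 -0.03130466  0.092     ] [-0.00029554  0.00122396 -0.01055417]
inner [0.64154058 0.07051486 0.012     ] 0.05067188008228688
inner [ 0.64023798 -0.00508725  0.012     ] 0.052738207986891314
pivot [ 0.63761308 -0.11602927  0.036     ] [ 0.00259917 -0.12490292]
```

Emit:
play_rows(motion=[[0,0.001,0.02,0,35],[0,0,0.02,0,35],[0,0,0.013,0,35],[0,0,0.005,0,35],[0,0,0,0,35]])

```text
time: 22.92
tool_pos: [0.6371, -0.0313, 0.0217]
tcp_rot: [-2.24, -2.202, 0.001]
wrist_force: [0.4, 0.8, 0.4]
width: 0.514
```

Emit:
play_rows(motion=[[0,0,0,0,35]])

```text
time: 23.05
tool_pos: [0.6381, -0.0314, 0.023]
tcp_rot: [2.24, 2.202, 0.001]
wrist_force: [-0.5, -0.2, 0.8]
width: 0.516
```

Emit:
play_rows(motion=[[0,-0.001,0.004,0,35],[0,0,0.003,0,35],[0,0,0,0,35],[0,0,0,0,35]])

```text
time: 23.55
tool_pos: [0.6366, -0.0313, 0.0154]
tcp_rot: [2.24, 2.202, 0.0]
wrist_force: [0.2, 0.5, -0.5]
width: 0.512
```

Emit:
play_rows(motion=[[0,0,0.002,0,35],[0,0,0,0,35],[0,0,0,0,35]])

```text
time: 23.92
tool_pos: [0.6365, -0.0313, 0.0134]
tcp_rot: [-2.24, -2.202, 0.0]
wrist_force: [1.1, -1.3, -0.5]
width: 0.516
```

Emit:
play_rows(motion=[[0,0,0.001,0,35],[0,0,0,0,35],[0,0,0,0,35]])

```text
time: 24.3
tool_pos: [0.6365, -0.0312, 0.0124]
tcp_rot: [-2.24, -2.202, 0.0]
wrist_force: [-0.1, -0.8, -0.3]
width: 0.513
```

Emit:
play_rows(motion=[[0,0.0005,0.001,0,35],[0,0,0,0,35],[0,0,0,0,58],[0,0,0,0,58],[0,0,0,0,58]])

```text
time: 24.92
tool_pos: [0.6371, -0.0313, 0.0114]
tcp_rot: [2.24, 2.202, 0.0]
wrist_force: [0.6, -1.2, -0.1]
width: 0.675
```

Emit:
play_rows(motion=[[0,0,-0.01,0,58],[0,0,-0.03,0,62],[0,0,-0.05,0,62],[0,0,-0.05,0,62],[0,0,-0.03,0,62]])

```text
time: 25.55
tool_pos: [0.6386, -0.0314, 0.1859]
tcp_rot: [2.238, 2.199, 0.006]
wrist_force: [0.7, -0.2, -0.2]
width: 0.728
```

```bash
python3 -c "
from h import *
A=loc(CASE,CY,.003,.08)
c=plan(*A,.18,CY+np.pi/2);c=plan(*A,.011,cur=c)
snap('wrist','w6')
im=cv2.cvtColor(np.load('pics/w6.npz')['im'],cv2.COLOR_RGB2HSV)
m=cv2.inRange(im,(15,90,50),(35,255,255))
n,l,st,ce=cv2.connectedComponentsWithStats(m)
for i in range(1,n):
  if st[i][4]>100:
    p=ray('w6',*ce[i],.022);print(st[i],ce[i],p,loc(np.zeros(2),-RY,*(p[:2]-CAR)))
"
```

```text
t=25.55 q6=-0.07 pos=[ 0.6386 -0.0314  0.1859] a=1.554 w=0.728 F=[ 0.7 -0.2 -0.2]
  turn -0.1671=6x-0.02786; shift 0.3600 0.1860 0.0059 = 7x[0.0514,0.0266,0.0008]
t=25.55 q6=-0.07 pos=[0.4246 0.3128 0.18  ] a=2.604 w=0.728 F=[ 0.7 -0.2 -0.2]
  turn 0.0000=0x0.00000; shift 0.0000 0.0000 0.1690 = 3x[0.0000,0.0000,0.0563]
[ 252  159   55   54 2341] [278.77573686 185.19521572] [ 0.63851534 -0.03272437  0.022     ] [ 0.00204353 -0.04159498]
```

Emit:
play_rows(motion=[[0,0,0,-0.0279,62],[0,0,0,-0.0279,62],[0,0,0,-0.0279,62],[0,0,0,-0.0279,62],[0,0,0,-0.0279,62]])

```text
time: 26.22
tool_pos: [0.6369, -0.0312, 0.1817]
tcp_rot: [1.086, 2.948, 0.0]
wrist_force: [0.1, 0.1, -0.5]
width: 0.724
```

Emit:
play_rows(motion=[[0,0,0,-0.0276,62],[0.051,0.026,0,0,62],[0.051,0.026,0,0,62],[0.051,0.026,0,0,62],[0.051,0.026,0,0,62]])

```text
time: 26.85
tool_pos: [0.5141, 0.1639, 0.1818]
tcp_rot: [0.836, 3.028, 0.001]
wrist_force: [1.3, 0.9, 0.6]
width: 0.727
```

Emit:
play_rows(motion=[[0.051,0.026,0,0,62],[0.051,0.026,0,0,62],[0.051,0.026,0,0,62],[0,0,0,0,62],[0,0,0,0,62]])

```text
time: 27.48
tool_pos: [0.4237, 0.3079, 0.1816]
tcp_rot: [0.833, 3.028, -0.0]
wrist_force: [-0.7, -0.5, -0.8]
width: 0.727
```

```bash
python3 -c "
from h import *
snap('wrist','w7')
im=cv2.cvtColor(np.load('pics/w7.npz')['im'],cv2.COLOR_RGB2HSV)
m=cv2.inRange(im,(15,90,50),(35,255,255))
n,l,st,ce=cv2.connectedComponentsWithStats(m)
for i in range(1,n):
  if st[i][4]>100:
    p=ray('w7',*ce[i],.022);print(st[i],ce[i],p,loc(np.zeros(2),-CY,*(p[:2]-CASE)))
A=loc(CASE,CY,.003,.08)
c=plan(*A,.011,CY+np.pi/2)
"
```

```text
[ 143    0  111  130 8882] [196.31546949  59.22337311] [0.30779247 0.3015742  0.022     ] [-0.06645262  0.17461646]
[434  82  63  77 561] [463.32263815 117.67379679] [0.45143181 0.45853111 0.022     ] [0.14192667 0.13165365]
[ 261  155   56   54 2415] [287.96811594 180.64886128] [0.42443968 0.3134273  0.022     ] [0.0034792  0.08050691]
t=27.52 q6=-0.45 pos=[0.4241 0.3074 0.1816] a=2.603 w=0.731 F=[ 0.2 -0.1 -0.3]
  turn -0.0001=1x-0.00007; shift 0.0023 0.0049 0.1706 = 3x[0.0008,0.0016,0.0569]
```

Emit:
play_rows(motion=[[0.0025,0.005,0.04,0,62],[0,0,0.05,0,62],[0,0,0.04,0,62],[0,0,0.02,0,62],[0,0,0.01,0,62]])

```text
time: 28.15
tool_pos: [0.4243, 0.3116, 0.0199]
tcp_rot: [-0.838, -3.026, 0.003]
wrist_force: [0.5, -0.2, 0.5]
width: 0.723
```

Emit:
play_rows(motion=[[0,0,0,0,62],[0,0,0,0,62]])

```text
time: 28.4
tool_pos: [0.4254, 0.3138, 0.0226]
tcp_rot: [0.836, 3.027, 0.003]
wrist_force: [0.4, 0.3, 0.2]
width: 0.726
```

```bash
python3 -c "
from h import *
A=loc(CASE,CY,.003,.08)
c=plan(*A,.011,CY+np.pi/2)
"
```

```text
t=28.40 q6=-0.44 pos=[0.4254 0.3138 0.0226] a=2.603 w=0.726 F=[0.4 0.3 0.2]
  turn -0.0002=1x-0.00016; shift 0.0001 -0.0013 0.0116 = 1x[0.0001,-0.0013,0.0116]
```

Emit:
play_rows(motion=[[0,-0.001,0.008,0,62],[0,0,0.003,0,62],[0,0,0,0,62],[0,0,0,0,35],[0,0,0,0,35]])

```text
time: 29.02
tool_pos: [0.4238, 0.3129, 0.0109]
tcp_rot: [0.835, 3.028, 0.0]
wrist_force: [-1.4, 0.0, 3.5]
width: 0.521
```

Emit:
play_rows(motion=[[0,0,0,0,35],[0,0,0,0,35],[0,0,0,0,35]])

```text
time: 29.4
tool_pos: [0.4238, 0.3129, 0.0108]
tcp_rot: [0.835, 3.028, 0.001]
wrist_force: [-1.6, -0.3, 4.8]
width: 0.52
```

Emit:
play_rows(motion=[[0,0,-0.01,0,35],[0,0,-0.03,0,35],[0,0,-0.04,0,35],[0,0,-0.04,0,35],[0,0,-0.04,0,35]])

```text
time: 30.02
tool_pos: [0.4235, 0.3125, 0.1719]
tcp_rot: [0.835, 3.028, 0.0]
wrist_force: [-0.3, -0.6, -1.0]
width: 0.52
```

Emit:
play_rows(motion=[[0,0,-0.01,0,35],[0,0,0,0,35]])

```text
time: 30.28
tool_pos: [0.4239, 0.3128, 0.1808]
tcp_rot: [0.835, 3.028, 0.002]
wrist_force: [0.3, 0.4, -0.4]
width: 0.522
```

```bash
python3 -c "
from h import *
B=np.array([.6371,-.0313])+[-.0175*-.08,.08]
c=plan(*B,.18,np.pi/2+RY);c=plan(*B,.06,cur=c)"
```

```text
t=30.27 q6=-0.44 pos=[0.4239 0.3128 0.1808] a=2.604 w=0.522 F=[ 0.3  0.4 -0.4]
  turn 0.1671=6x0.02786; shift -0.2603 0.2192 0.0008 = 6x[-0.0434,0.0365,0.0001]
t=30.27 q6=-0.44 pos=[0.6385 0.0487 0.18  ] a=1.553 w=0.522 F=[ 0.3  0.4 -0.4]
  turn 0.0000=0x0.00000; shift 0.0000 0.0000 0.1200 = 2x[0.0000,0.0000,0.0600]
```

Emit:
play_rows(motion=[[0,0,0,0.0279,35],[0,0,0,0.0279,35],[0,0,0,0.0279,35],[0,0,0,0.0279,35],[0,0,0,0.0279,35]])

```text
time: 30.9
tool_pos: [0.4222, 0.3117, 0.1775]
tcp_rot: [-2.047, -2.381, 0.007]
wrist_force: [-0.2, -0.1, 0.2]
width: 0.524
```

Emit:
play_rows(motion=[[0,0,0,0.0276,35],[-0.043,0.036,0,0,35],[-0.043,0.036,0,0,35],[-0.043,0.036,0,0,35],[-0.043,0.036,0,0,35]])

```text
time: 31.52
tool_pos: [0.564, 0.1365, 0.1775]
tcp_rot: [-2.239, -2.201, 0.005]
wrist_force: [-0.1, 0.5, -0.2]
width: 0.519
```

Emit:
play_rows(motion=[[-0.043,0.036,0,0,35],[-0.044,0.037,0.02,0,35],[0,0,0.04,0,35],[0,0,0.04,0,35],[0,0,0,0,35]])

```text
time: 32.15
tool_pos: [0.6305, 0.0495, 0.0735]
tcp_rot: [-2.235, -2.195, 0.015]
wrist_force: [-1.6, 0.1, 0.6]
width: 0.517
```

Emit:
play_rows(motion=[[0,0,0,0,35],[0,0,0,0,35]])

```text
time: 32.4
tool_pos: [0.6377, 0.0503, 0.0826]
tcp_rot: [2.238, 2.201, 0.004]
wrist_force: [-1.2, 0.0, 0.6]
width: 0.525
```

```bash
python3 -c "
from h import *
plan(.6385,.0487,.023,np.pi/2+RY)"
```

```text
t=32.40 q6=0.06 pos=[0.6377 0.0503 0.0826] a=1.554 w=0.525 F=[-1.2  0.   0.6]
  turn 0.0001=1x0.00012; shift -0.0016 0.0008 0.0596 = 1x[-0.0016,0.0008,0.0596]
```

Emit:
play_rows(motion=[[-0.001,0.001,0.02,0,35],[0,0,0.02,0,35],[0,0,0.018,0,35],[0,0,0,0,35],[0,0,0,0,35]])

```text
time: 33.02
tool_pos: [0.6369, 0.049, 0.0221]
tcp_rot: [-2.24, -2.202, 0.001]
wrist_force: [0.7, -0.1, -0.4]
width: 0.521
```

```bash
python3 -c "
from h import *
plan(.6385,.0487,.0125,np.pi/2+RY)
snap('wrist','w8',crop=(150,0,420,420),s=1.4)"
```

```text
t=33.02 q6=0.05 pos=[0.6369 0.049  0.0221] a=1.554 w=0.521 F=[ 0.7 -0.1 -0.4]
  turn 0.0000=1x0.00005; shift -0.0002 0.0016 0.0096 = 1x[-0.0002,0.0016,0.0096]
```

View pics/w8_v.png

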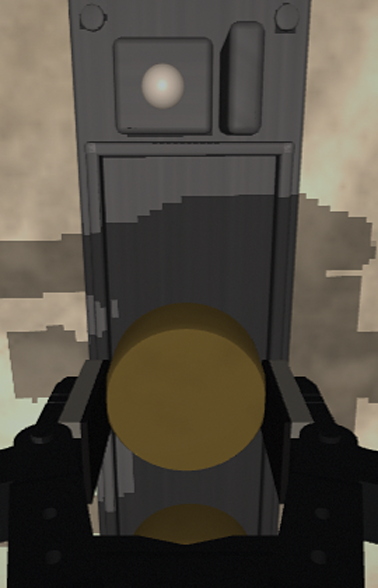

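Emit:
play_rows(motion=[[0,0.0015,0.004,0,35],[0,0,0.003,0,35],[0,0,0,0,35],[0,0,0,0,35]])

```text
time: 33.58
tool_pos: [0.6386, 0.049, 0.0155]
tcp_rot: [2.24, 2.202, 0.0]
wrist_force: [1.1, 0.4, -0.7]
width: 0.518
```

Emit:
play_rows(motion=[[0,0,0.002,0,35],[0,0,0.001,0,35],[0,0,0,0,35],[0,0,0,0,35]])

```text
time: 34.08
tool_pos: [0.6387, 0.049, 0.0124]
tcp_rot: [2.24, 2.202, 0.0]
wrist_force: [0.4, -0.5, -0.5]
width: 0.522
```

Emit:
play_rows(motion=[[0,0,0.001,0,35],[0,0,0,0,35],[0,0,0,0,58],[0,0,0,0,58],[0,0,0,0,58]])

```text
time: 34.7
tool_pos: [0.6387, 0.0489, 0.0114]
tcp_rot: [2.24, 2.202, 0.0]
wrist_force: [0.0, -0.2, -0.8]
width: 0.679
```

Emit:
play_rows(motion=[[0,0,-0.01,0,58],[0,0,-0.03,0,58],[0,0,-0.05,0,58],[0,0,-0.05,0,58],[0,0,-0.03,0,58]])

```text
time: 35.33
tool_pos: [0.6402, 0.049, 0.1859]
tcp_rot: [2.238, 2.2, 0.006]
wrist_force: [0.4, 0.2, -0.4]
width: 0.678
```

```bash
python3 -c "
from h import *
plan(.6385,.0487,.0125,np.pi/2+RY)
snap('wrist','w9',s=1.4)
im=cv2.cvtColor(np.load('pics/w9.npz')['im'],cv2.COLOR_RGB2HSV)
m=cv2.inRange(im,(15,90,50),(35,255,255))
n,l,st,ce=cv2.connectedComponentsWithStats(m)
for i in range(1,n):
  if st[i][4]>100:
    p=ray('w9',*ce[i],.022);print(st[i],ce[i],p,loc(np.zeros(2),-RY,*(p[:2]-CAR)))
"
```

```text
t=35.33 q6=0.05 pos=[0.6402 0.049  0.1859] a=1.554 w=0.678 F=[ 0.4  0.2 -0.4]
  turn 0.0001=1x0.00006; shift -0.0004 -0.0017 0.1734 = 3x[-0.0001,-0.0006,0.0578]
[ 252  156   55   55 2343] [278.69440888 183.60136577] [0.64010233 0.04918624 0.022     ] [0.00219691 0.04033086]
[ 254  246   51   50 1941] [278.90880989 271.37815559] [ 0.63865989 -0.03267045  0.022     ] [ 0.00218711 -0.04153853]
[433 401  19   8 107] [442.59813084 404.28971963] [ 0.80407375 -0.18692835  0.022     ] [ 0.17027502 -0.19287822]
[433 410  22  10 179] [444.08379888 415.1452514 ] [ 0.80714449 -0.20107213  0.022     ] [ 0.17359279 -0.2069661 ]
```

View pics/w9_v.png

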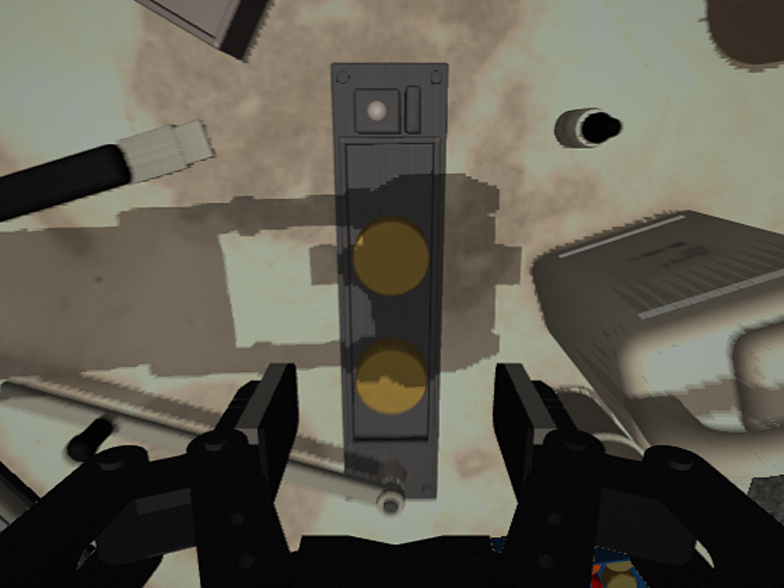

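```bash
python3 -c "
from h import *
W=lambda x,y,z:ray('w9',x/1.4,y/1.4,z)
pv=np.array([.6356,-.1163])
for n,k in(('w9',W(79,448,.069)),('w9base',W(104,425,.036)),('t0',T(660,280,.069)),('w1',ray('w1',738/1.4,358/1.4,.069)),('w1b',ray('w1',703/1.4,333/1.4,.036))):
  d=k[:2]-pv;phi=np.arctan2(-d[0],d[1])-RY;print(n,k,np.hypot(*d),phi)
print(W(391,499,.040))
"
```

```text
w9 [ 0.46059974 -0.04825114  0.069     ] 0.18776511936357895 1.217438785759234
w9base [ 0.45633575 -0.05357663  0.036     ] 0.1899207564421842 1.2517165035938755
t0 [ 0.45554143 -0.05064245  0.069     ] 0.19165594574894465 1.2386343092549306
w1 [ 0.46022151 -0.04842689  0.069     ] 0.18805418113228753 1.219038714828228
w1b [ 0.45959521 -0.05246054  0.036     ] 0.18722489545258894 1.2403399235093269
[ 0.63753756 -0.11016415  0.04      ]
```

Emit:
play_rows(motion=[[0,0,0,-0.0281,50],[0,0,0,-0.0281,50],[0,0,0,-0.0281,50],[0,0,0,-0.0281,50],[0,0,0,-0.0281,50]])

```text
time: 36.0
tool_pos: [0.6385, 0.0489, 0.1817]
tcp_rot: [1.076, 2.951, 0.0]
wrist_force: [-0.0, -0.4, -0.7]
width: 0.584
```

Emit:
play_rows(motion=[[0,0,0,-0.0281,50],[0,0,0,-0.0278,50],[0,0,0,0,50]])

```text
time: 36.38
tool_pos: [0.6386, 0.049, 0.1816]
tcp_rot: [0.556, 3.092, 0.0]
wrist_force: [0.2, 0.5, -0.4]
width: 0.583
```

```bash
python3 -c "
from h import *
c=plan(.4574,-.0505,.12,2.788);plan(.4574,-.0505,.044,cur=c)"
```

```text
t=36.38 q6=-1.18 pos=[0.6386 0.049  0.1816] a=2.786 w=0.583 F=[ 0.2  0.5 -0.4]
  turn -0.0004=1x-0.00036; shift 0.1355 -0.1560 0.0616 = 4x[0.0339,-0.0390,0.0154]
t=36.38 q6=-1.18 pos=[ 0.4574 -0.0505  0.12  ] a=2.788 w=0.583 F=[ 0.2  0.5 -0.4]
  turn 0.0000=0x0.00000; shift 0.0000 0.0000 0.0760 = 2x[0.0000,0.0000,0.0380]
```

Emit:
play_rows(motion=[[0.034,-0.039,0,0,50],[0.034,-0.039,0,0,50],[0.034,-0.039,0,0,50],[0.034,-0.039,0,0,50],[0,0,0.03,0,50]])

```text
time: 37.0
tool_pos: [0.4566, -0.0517, 0.1537]
tcp_rot: [0.561, 3.085, -0.001]
wrist_force: [0.6, -0.0, 0.0]
width: 0.586
```

Emit:
play_rows(motion=[[0,0,0.03,0,50],[0,0,0,0,50],[0,0,0,0,50]])

```text
time: 37.38
tool_pos: [0.4577, -0.0503, 0.1224]
tcp_rot: [0.555, 3.091, 0.0]
wrist_force: [-0.1, -0.8, 0.8]
width: 0.583
```

```bash
python3 -c "
from h import *
c=plan(.4574,-.0505,.044,2.788)
snap('wrist','w10',s=1.4)
print(proj('w10',[.4574,-.0505,.069]))"
```

```text
t=37.38 q6=-1.38 pos=[ 0.4577 -0.0503  0.1224] a=2.786 w=0.583 F=[-0.1 -0.8  0.8]
  turn -0.0003=1x-0.00027; shift 0.0003 -0.0003 0.0784 = 2x[0.0001,-0.0002,0.0392]
[281.77393151 226.90889183]
```

View pics/w10_v.png

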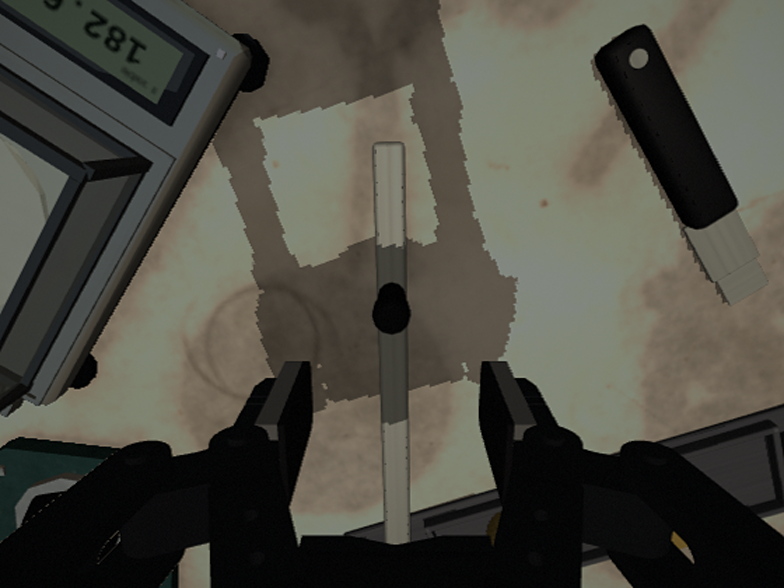

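Emit:
play_rows(motion=[[0,0,0.03,0,50],[0,0,0.03,0,50],[0,0,0.015,0,50],[0,0,0,0,26],[0,0,0,0,26]], squeeze=20)

```text
time: 38.05
tool_pos: [0.4583, -0.0504, 0.0476]
tcp_rot: [0.553, 3.09, -0.0]
wrist_force: [0.1, -0.1, 0.4]
width: 0.304
```

Emit:
play_rows(motion=[[0,0,0,0,26],[-0.001,0.019,0,0.0159,26],[-0.001,0.019,0,0.0159,26],[-0.001,0.019,0,0.0159,26],[0,0,0,0,26]])

```text
time: 38.67
tool_pos: [0.486, 0.0001, 0.0474]
tcp_rot: [1.004, 2.975, 0.001]
wrist_force: [0.8, 0.1, -0.3]
width: 0.306
```

```bash
cat >> h.py <<'E'
PV=np.array([.6356,-.1163])
def bar():
    s,p,R,a=pose();d=p[:2]-PV;print('r',np.hypot(*d),'phi',np.arctan2(-d[0],d[1])-RY,'a-phi',a-np.pi/2-RY,'z',p[2],'w',s['width'],'F',s['wrist_force'].round(1),'t',s['time'])
E
python3 -c "
from h import *
bar()"
```

```text
r 0.18956674613592975 phi 0.9272244038303491 a-phi 0.9372629428085019 z 0.04738983709775099 w 0.306254769873656 F [ 0.8  0.1 -0.3] t 38.675
```

```bash
cat >> h.py <<'E'
def caps(cam,name):
    snap(cam,name)
    im=cv2.cvtColor(np.load(f'pics/{name}.npz')['im'],cv2.COLOR_RGB2HSV)
    m=cv2.inRange(im,(15,90,50),(35,255,255))
    n,l,st,ce=cv2.connectedComponentsWithStats(m)
    for i in range(1,n):
        if st[i][4]>60:
            p=ray(name,*ce[i],.022);q=loc(np.zeros(2),-RY,*(p[:2]-[.6379,.0137]))
            if abs(q[0])<.25 and abs(q[1])<.3:print(st[i],q)
E
python3 -c "
from h import *
caps('top','t2');caps('side','s5')"
```

```text
[399 122  15  10  88] [ 0.16854341 -0.20636811]
[425 137   8  14  73] [ 0.12334714 -0.26235822]
[412 141   8  13  67] [ 0.11374314 -0.22682768]
[307 183  19  19 284] [-0.00073267  0.03419844]
[339 182  19  19 290] [-0.00073413 -0.04706555]
[232 151  17   8  94] [ 0.12246702 -0.23788561]
[266 186  20  17 274] [-0.00199004 -0.03241268]
[262 204  20  17 278] [-0.00245116  0.04660468]
```

Emit:
play_rows(motion=[[-0.001,0.019,0,0.0159,26],[-0.001,0.019,0,0.0159,26],[-0.001,0.019,0,0.0159,26],[-0.001,0.019,0,0.0159,26],[-0.001,0.019,0,0.0159,26]])

```text
time: 39.4
tool_pos: [0.5585, 0.0571, 0.0463]
tcp_rot: [-1.716, -2.631, 0.001]
wrist_force: [-0.8, -0.0, -0.5]
width: 0.308
```

Emit:
play_rows(motion=[[-0.001,0.019,0,0.0159,26],[-0.001,0.019,0,0.0159,26],[-0.001,0.014,0,0.0119,26],[0,0,0,0,26],[0,0,0,0,26]])

```text
time: 40.02
tool_pos: [0.6078, 0.0708, 0.0462]
tcp_rot: [-2.055, -2.375, 0.001]
wrist_force: [-0.2, -0.1, -0.4]
width: 0.298
```

```bash
python3 -c "
from h import *
bar()"
```

```text
r 0.1891540873139673 phi 0.1649951859305247 a-phi 0.16173623860302605 z 0.04617525254128352 w 0.2982233391914056 F [-0.2 -0.1 -0.4] t 40.025
```

Now the slow push through the catch.

Emit:
play_rows(motion=[[0,0.008,0,0.007,26],[0,0.008,0,0.007,26],[0,0.005,0,0.004,26],[0,0.004,0,0.003,26],[0,0,0,0,26]])

```text
time: 40.65
tool_pos: [0.633, 0.0735, 0.0462]
tcp_rot: [-2.208, -2.234, 0.002]
wrist_force: [-2.1, -0.7, 1.4]
width: 0.303
```

Emit:
play_rows(motion=[[0,0.003,0,0.002,26],[0,0.003,0,0.002,26],[0,0.002,0,0,26],[0,0,0,0,26]])

```text
time: 41.15
tool_pos: [0.6422, 0.0738, 0.0465]
tcp_rot: [2.236, 2.205, 0.002]
wrist_force: [0.3, 0.2, 0.1]
width: 0.306
```

```bash
python3 -c "
from h import *
bar()"
```

```text
r 0.19024984399673806 phi -0.017350610785260817 a-phi 0.003493832203116762 z 0.04649012966501628 w 0.30617100577566897 F [0.3 0.2 0.1] t 41.15
```

Emit:
play_rows(motion=[[0,0.002,0,0,26],[0,0,0,0,26],[0,0,0,0,26]])

```text
time: 41.52
tool_pos: [0.6439, 0.0738, 0.0464]
tcp_rot: [2.237, 2.206, 0.001]
wrist_force: [0.2, -0.4, -0.1]
width: 0.304
```

Emit:
play_rows(motion=[[0,0.002,0,0,26],[0,0,0,0,26],[0,0,0,0,26]])

```text
time: 41.9
tool_pos: [0.6441, 0.0738, 0.0462]
tcp_rot: [-2.235, -2.204, 0.004]
wrist_force: [-5.4, -0.2, 3.8]
width: 0.304
```

```bash
python3 -c "
from h import *
bar()"
```

```text
r 0.19028021644286813 phi -0.027022615175690406 a-phi 0.003477026486807963 z 0.04624025093871062 w 0.30350153083251663 F [-5.4 -0.2  3.8] t 41.9
```

Emit:
play_rows(motion=[[0,-0.004,0,0,26],[0,0,0,0,40],[0,0,-0.02,0,40],[0,0,-0.05,0,40],[0,0,-0.05,0,40]])

```text
time: 42.52
tool_pos: [0.6419, 0.0737, 0.1689]
tcp_rot: [2.237, 2.205, 0.001]
wrist_force: [0.4, 0.2, 0.7]
width: 0.469
```

Emit:
play_rows(motion=[[0,0,-0.05,0,0],[0,0,-0.04,-0.028,0],[0,0,0,-0.028,0],[0,0,0,-0.028,0],[0,0,0,-0.028,0]])

```text
time: 43.15
tool_pos: [0.6422, 0.0738, 0.2587]
tcp_rot: [1.33, 2.843, 0.002]
wrist_force: [-0.9, -0.2, -0.2]
width: 0.005
```

Emit:
play_rows(motion=[[0,0,0,-0.028,0],[0,0,0,-0.0263,0],[0,0,0,0,0]])

```text
time: 43.52
tool_pos: [0.6421, 0.0738, 0.2581]
tcp_rot: [0.84, 3.025, 0.001]
wrist_force: [-0.9, 0.4, 0.7]
width: 0.002
```

```bash
python3 -c "
from h import *
A=loc(CASE,CY,.0025+.13,0)
c=plan(*A,.25,CY+np.pi/2);plan(*A,.134,cur=c)
caps('top','t3')"
```

```text
t=43.52 q6=-0.95 pos=[0.6421 0.0738 0.2581] a=2.600 w=0.002 F=[-0.9  0.4  0.7]
  turn -0.0006=1x-0.00063; shift 0.2292 0.2234 0.0081 = 6x[0.0382,0.0372,0.0013]
t=43.52 q6=-0.95 pos=[0.5597 0.383  0.25  ] a=2.604 w=0.002 F=[-0.9  0.4  0.7]
  turn 0.0000=0x0.00000; shift 0.0000 0.0000 0.1160 = 2x[0.0000,0.0000,0.0580]
[425 137   8  14  71] [ 0.12331894 -0.26220278]
[412 141   8  13  64] [ 0.11403442 -0.22711367]
```

Emit:
play_rows(motion=[[0.038,0.037,0,0,0],[0.038,0.037,0,0,0],[0.038,0.037,0,0,0],[0.038,0.037,0,0,0],[0.038,0.037,0,0,0]])

```text
time: 44.2
tool_pos: [0.5734, 0.3318, 0.2573]
tcp_rot: [0.842, 3.025, 0.001]
wrist_force: [0.6, -1.1, 0.2]
width: 0.005
```

Emit:
play_rows(motion=[[0.039,0.038,0,0,0],[0,0,0,0,0],[0,0,0.04,0,0],[0,0,0.04,0,0],[0,0,0.04,0,0]])

```text
time: 44.82
tool_pos: [0.5605, 0.3818, 0.136]
tcp_rot: [0.842, 3.025, 0.001]
wrist_force: [0.2, 0.0, 0.1]
width: -0.001
```

Emit:
play_rows(motion=[[0,0,0,0,0],[0,0,0,0,0]])

```text
time: 45.08
tool_pos: [0.561, 0.3827, 0.1382]
tcp_rot: [0.84, 3.026, 0.002]
wrist_force: [-0.4, 0.7, 0.0]
width: -0.002
```

```bash
cat >> h.py <<'E'
def cs():
    s,p,R,a=pose();print('case xy',loc(np.zeros(2),-CY,*(p[:2]-CASE))-[.0025,0],'z',p[2],'a',a,'F',s['wrist_force'].round(1),'t',s['time'])
E
python3 -c "
from h import *
cs();caps('top','t4')"
```

```text
case xy [ 0.13041088 -0.0013323 ] z 0.13821032848790954 a 2.600132223784323 F [-0.4  0.7  0. ] t 45.075
[245 107  19  14  77] [0.21321075 0.19218328]
[399 122  15  10  88] [ 0.16838539 -0.2063853 ]
[425 137   8  14  72] [ 0.12354193 -0.26226456]
[412 141   8  13  67] [ 0.11374314 -0.22682768]
[309 183  15   5  66] [0.01598318 0.03354504]
[341 182  16   5  61] [ 0.01657881 -0.04820283]
[340 193  18   8 112] [-0.01367113 -0.04724107]
[307 194  18   8 108] [-0.01412541  0.03493046]
```

Emit:
play_rows(motion=[[0,-0.012,0,0,0],[0,-0.012,0,0,0],[0,-0.012,0.001,0,0],[0,-0.012,0.002,0,0],[0,-0.011,0.001,0,0]])

```text
time: 45.75
tool_pos: [0.5291, 0.3314, 0.1324]
tcp_rot: [0.838, 3.028, 0.0]
wrist_force: [1.1, 1.4, 1.7]
width: -0.001
```

Emit:
play_rows(motion=[[0,-0.011,0.002,0,0],[0,-0.011,0.002,0,0],[0,-0.008,0.003,0,0],[0,-0.008,0.004,0,0],[0,-0.008,0.005,0,0]])

```text
time: 46.38
tool_pos: [0.5056, 0.2923, 0.1161]
tcp_rot: [0.838, 3.028, -0.0]
wrist_force: [0.5, 0.9, 1.3]
width: 0.003
```

Emit:
play_rows(motion=[[0,-0.007,0.006,0,0],[0,-0.007,0.006,0,0],[0,-0.006,0.007,0,0],[0,-0.005,0.008,0,0],[0,-0.004,0.008,0,0]])

```text
time: 47.0
tool_pos: [0.4905, 0.2674, 0.0806]
tcp_rot: [-0.838, -3.027, 0.001]
wrist_force: [-0.2, -1.0, 2.0]
width: -0.005
```

```bash
python3 -c "
from h import *
cs()"
```

```text
case xy [-0.0047093  0.0001773] z 0.0806419499397351 a 2.601630125395891 F [-0.2 -1.   2. ] t 47.0
```

Emit:
play_rows(motion=[[0,-0.004,0.008,0,0],[0,-0.003,0.008,0,0],[0,-0.002,0.007,0,0],[0,0,0.004,0,0],[0,0,0,0,0]])

```text
time: 47.62
tool_pos: [0.4859, 0.2599, 0.0538]
tcp_rot: [-0.838, -3.027, 0.001]
wrist_force: [1.1, -0.0, 0.1]
width: 0.004
```

Emit:
play_rows(motion=[[0,0,0.002,0,0],[0,0,0,0,0],[0,0,0,0,0]])

```text
time: 48.0
tool_pos: [0.4864, 0.2602, 0.0525]
tcp_rot: [0.838, 3.028, 0.0]
wrist_force: [0.8, -0.1, -0.5]
width: -0.001
```

```bash
python3 -c "
from h import *
cs()"
```

```text
case xy [-1.30101573e-02  2.59709622e-05] z 0.052489355820023995 a 2.6016515816321637 F [ 0.8 -0.1 -0.5] t 48.0
```

Press down until the closed cover resists.

Emit:
play_rows(motion=[[0,0,0.002,0,0],[0,0,0.001,0,0],[0,0,0,0,0],[0,0,0,0,0]])

```text
time: 48.5
tool_pos: [0.4862, 0.2601, 0.0493]
tcp_rot: [-0.838, -3.028, 0.0]
wrist_force: [1.1, -0.1, 0.3]
width: -0.002
```

Emit:
play_rows(motion=[[0,0,0.001,0,0],[0,0,0,0,0],[0,0,0,0,0]])

```text
time: 48.88
tool_pos: [0.4863, 0.2601, 0.049]
tcp_rot: [-0.838, -3.028, 0.0]
wrist_force: [-2.0, -1.2, 5.3]
width: -0.001
```

Emit:
play_rows(motion=[[0,0,0.001,0,0],[0,0,0,0,0],[0,0,0,0,0]])

```text
time: 49.25
tool_pos: [0.4863, 0.2602, 0.0489]
tcp_rot: [-0.838, -3.028, 0.0]
wrist_force: [-4.7, -2.0, 11.6]
width: -0.003
```

Emit:
play_rows(motion=[[0,0,-0.02,0,0],[0,0,-0.05,0,0],[0,0,-0.05,0,0],[0,0.05,-0.05,0,0],[0,0.05,0,0,0]])

```text
time: 49.88
tool_pos: [0.5382, 0.343, 0.2179]
tcp_rot: [0.837, 3.02, 0.012]
wrist_force: [0.1, -1.0, 0.3]
width: -0.0
```

Emit:
play_rows(motion=[[0.02,0.05,0,0,0],[0.05,0.03,0,0,0],[0.05,0.03,0,0,0],[0,0,0,0,0],[0,0,0,0,0]])

```text
time: 50.5
tool_pos: [0.4881, 0.4969, 0.2111]
tcp_rot: [0.836, 3.028, -0.002]
wrist_force: [0.1, 0.8, 1.0]
width: -0.002
```

```bash
python3 -c "
from h import *
caps('top','t5');caps('side','s6')
a=np.load('pics/t5.npz')['im'][150:320,150:400,::-1];b=np.load('pics/s6.npz')['im'][120:330,150:450,::-1]
a=cv2.resize(a,(600,408),interpolation=2)[:300+108];b=cv2.resize(b,(600,420),interpolation=2)
o=np.vstack([a[:,:],b]);o=cv2.resize(o,None,fx=.72,fy=.72)
cv2.imwrite('pics/fin.png',np.clip(o.astype(float)*1.4,0,255).astype(np.uint8));print(o.shape,read_state()['tool_pos'],read_state()['wrist_force'])"
```

```text
[261 102  10  25  85] [0.2140855  0.15868525]
[399 122  15  10  87] [ 0.16873602 -0.20656038]
[425 137   8  14  72] [ 0.12361693 -0.26230734]
[412 141   8  13  66] [ 0.11383705 -0.22693315]
[309 183  15   5  66] [0.01598318 0.03354504]
[341 182  16   5  61] [ 0.01657881 -0.04820283]
[340 193  18   8 113] [-0.01376235 -0.04731685]
[308 194  17   8 107] [-0.01417306  0.03472712]
[232 151  17   8  93] [ 0.12230551 -0.23798388]
[276 187  10  16 110] [-0.01485645 -0.02989791]
[156 205  19  11  67] [0.2338258  0.06761826]
[262 204   6  16  69] [0.01514552 0.04594812]
[272 204  10  18 123] [-0.01440625  0.0511418 ]
(596, 432, 3) [0.48892964 0.49584427 0.2113353 ] [-1.06156392 -0.33321639 -0.69527237]
```

View pics/fin.png

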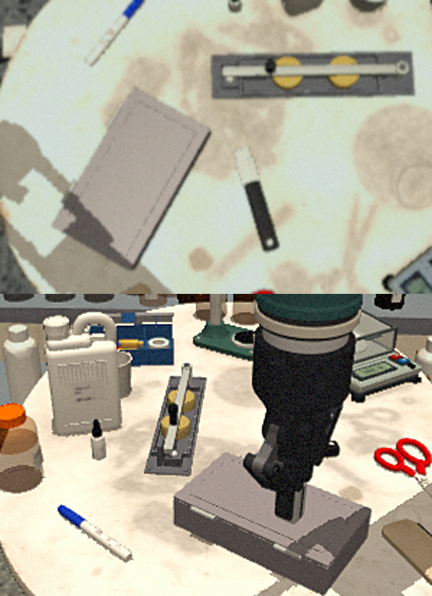

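```bash
python3 -c "
from h import *
print(finish_job())"
```

```text
the job is handed in; nothing more can be done
None
```

The job is handed in, at about 50 s of robot time. All four steps were carried out in order, though no verdict was reported.

**What I did**
- I levered the cover up with the opener and pushed it past upright. I estimate about 1.8 rad from the blade position.
- I laid the opener back on the open table, well clear of the case and carrier.
- Only two caps were in the case. I placed both in the carrier channel, about 45 mm and 35 mm either side of the row's middle.
- I swung the keeper bar through its catch to the stop, then pressed the cover shut and moved the arm away.

**Last checks**
- **Caps:** before the bar closed, the top view put both within about 1 mm of the row's line and the side view within 2.5 mm. The wrist view also read 2 mm off, but that camera showed a sideways bias of 1–2 mm at a known point. After closing, both still show evenly on each side of the bar.
- **Bar:** the push force rose to about 2 N at the catch, fell to zero as it snapped over, then reached 5 N against the stop.
- **Cover:** it resisted pressing with about 12 N at a height of 49 mm, which is the shut height.
- **Opener and bystanders:** the opener lies flat. The last side view shows the steel cup and the dropper bottle standing, and the arm is clear of everything.

The top and wrist cameras disagreed by 2–3 mm sideways. I handled that by measuring positions relative to the gripper, and no check failed.

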